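# Tighten the eye screw of a soldering jig with its bar

## Task

Tighten the eye screw that holds the clamp strap on the circuit-board jig: take the loose bar from its black rest, slide it through the loop of the eye and turn the eye clockwise (seen from above) until its collar is fully home on the strap, which you feel as a firm stop; go gently and do not force it beyond the stop. Turn it only with the bar, never with the fingers on the eye. Then draw the bar out, lay it back in both notches of its rest as it was, and leave the other things on the bench alone.

Things in the scene. Friction and masses are not known exactly. Their poses are not given: they have to be found in the camera images.
- jig: Fixed board jig: aluminium plate with orange mat and black circuit board, under 20 mm high, x = -100 to +100 mm, y = -200 to +50 mm, and on it along y a steel clamp strap (30 x 105 mm, top 32 mm above the bench). Origin on the bench below the axis of the eye screw; z up. Only strap and eye screw are taller than 20 mm.
- strap_top (a point): Centre of the strap's top face on the axis of the eye screw, z up: the collar must come down onto this.
- eye: Steel eye screw upright in the strap. Origin = centre of its loop, on the vertical screw axis, about 78 mm above the bench; z up, x along the loop's hole. The loop is a short level tube: hole 13 mm wide, 22 mm long (x = -11 to +11 mm), 29 mm across outside; below it a 12 mm shank and a round collar 24 mm across. It only turns about its vertical axis; clockwise from above tightens.
- collar (a point): Underside of the eye's collar on the axis, 46 mm below the loop's centre. It starts 0.15 to 0.63 mm above the strap, too little to measure, and comes down 0.5 mm per rad: 0.3 to 1.25 rad to go, different each time. The eye runs at about 0.12 N m and stays where left; home is a firm stop: 0.2 to 0.35 N m there is plenty, 0.5 N m harms it. The bar has about 0.2 rad of play in the hole either way.
- bar: Loose bar, about 70 g: a round steel rod 8 mm thick and 90 mm long with a rounded tip, and a grey flat-sided handle 50 mm long, 16 mm wide (y), 18 mm high (z). Origin on the rod's axis where it leaves the handle; x along the rod to the tip, z up. Handle from x = -50 to 0 mm, rod from 0 to +90 mm.
- bar_tip (a point): Tip of the bar's rod, 90 mm along x from the bar's origin.
- bar_grip (a point): Centre of the bar's handle, 25 mm behind the bar's origin, same axes as the bar.
- bar_mid (a point): Point on the rod's axis 47.5 mm from the handle: midway between the two notches when the bar lies in its rest.
- rest: Fixed black rest: foot 100 x 50 mm, two uprights 66 mm apart along its x axis, 12 mm thick, each with an open-topped V notch for the rod (floor 38 mm above the bench, mouth about 30 mm wide, lugs up to 56 mm high). Origin on the bench under its centre, z up; the bar lies along x, tip at +x, handle overhanging freely at -x.
- rest_top (a point): Midway between the two notches, 42 mm above the bench, where bar_mid lies when the bar rests in the notches; axes as the rest's.
- spool: Bystander: aluminium-coloured solder spool standing on end, 60 mm across, 44 mm high; origin under its centre.
- flux: Bystander: white flux bottle 44 mm across, 85 mm high; origin under its centre.
- driver: Bystander: screwdriver 170 mm long lying on the bench.
Mind the look-alikes: they are no part of the job. Of the things that look like the rest, take the one that is farthest from the robot's base at the start.

How it is judged:
On the way, in this order (a step that is already met when the one before it is completed fails the run):
1. the bar is through the loop of the eye, its tip out on the far side (x of eye in the frame of bar between 0 and 0.078 m and y of eye in the frame of bar between -0.005 and 0.005 m and z of eye in the frame of bar between -0.005 and 0.005 m), for 0.1 s.
2. the eye is turned home, collar on the strap, with the bar through its loop (all of step 1 and z of collar in the frame of strap_top below 5e-05 m), for 0.1 s.
3. the bar lies in both notches of its rest (horizontal distance between bar_mid and rest_top below 0.014 m and z of bar_mid in the frame of rest_top below 0.005 m and angle between the x axis of bar and the x axis of rest, either way round below 0.12 rad), for 0.1 s.
At the end, for the whole second after the job is handed in: The eye's collar is home on the strap (gap under 0.05 mm, which is within 0.1 rad of the stop), and the bar lies still in both notches of its rest, tip the same way as at the start (its middle within 14 mm along and 5 mm in height of the rest's middle, within 0.12 rad of the rest's axis) (all of step 3 and z of collar in the frame of strap_top below 5e-05 m and z of bar_mid in the frame of rest_top above -0.005 m and x of bar_tip in the frame of rest_top above 0 m and linear speed of bar below 0.02 m/s); the robot touches nothing.
It fails at once if the bar is forced against the eye (over 75 N of contact force in all, about 0.55 N m) (contact force between bar and eye above 75 N).
It fails at once if the fingers press on the eye (contact force between the fingers and eye above 2 N).
It fails at once if a bystander is moved by more than 20 mm (distance of any of spool, flux, driver from where it was at the start of the episode above 0.02 m).
It also fails if it takes over 72 s, if anything falls off the work surface, if the arm or the gripper's body presses on something with over 40 N, if the wrist force passes 120 N, or if a joint passes its speed limit or range.

## Robot

A 7-joint arm with a two-finger parallel gripper is mounted at the origin on the work surface. World frame = base frame: x ahead of the robot, y to its left, z up, the work surface at z = 0. Lengths are in m, angles in rad, forces in N, time in s.
With the tool pointing down it reaches from about 0.425 to 0.925 m from the base axis. Payload 6.8 kg.
Tool frame: the origin (TCP) lies at the very end of the fingers, on their centre line; the grasp point (between the pads) lies 19 mm behind it; x points along the fingers, y is the direction in which the jaws open and shut, and the axes are right-handed (so a half turn about x gives the same grasp; the last joint's range is limited). The gripper opens to 85 mm and grips with 20 to 120 N. Pads are 22 mm wide; open, the fingers measure 114 mm over their backs; the gripper's body (76 mm by 85 mm) begins 54 mm behind the grasp point. The pads swing forward as they close: fully open they stand 13 mm farther back than shut.
Start: joints at [-1.298, 0.477, 0.022, 1.555, -0.011, 1.109, -0.083], TCP at [0.251, 0.627, 0.231] pointing down, gripper open.
Joint ranges: [-2.96, 2.96], [-0.34, 2.1], [-1.41, 1.46], [0.24, 2.44], [-1.37, 4.51], [0.17, 1.92], [-2.96, 2.96]. Speed limits (rad/s): [2.39, 2.39, 3.14, 3.14, 3.14, 3.14, 3.14].

## Interface

Orientations are given as a 3x3 rotation matrix whose columns are the frame's x, y, z axes.
In Python, from station import env, eyes, order gives the robot as it stands.
- The arm moves only by the tool arm_command, never from a script. Its argument "increments" is text: rows parted by semicolons, each of 5 numbers parted by spaces: the shift along the tool's x, y, z in m, then the turn about the tool's x in degrees, then the closure, from 0 (fully open) to 1 (shut). In form: dx dy dz roll claw; .... A call has 1 to 12 rows; each row is the pose to reach, as a shift and turn from the pose commanded when the call began, along the tool's axes at that moment; what a row does not reach only later rows make up. A row lasts 1/10 s, in which the tool goes at most 50 mm and 8.59 degrees, less where a joint would pass 70% of its speed; a pose out of reach is approached as far as the arm can. A call with a gripper value outside its range is refused whole. The fingers move at their own pace and stop on an object; the grip force is fixed at half the most. Time passes only in rows, so rows that repeat a pose let the fingers close. It gives the time, the measured TCP pose, the force and the opening at its end, in the units of the state.
- env.read_state(): the state, without advancing time (a new reading comes with each control period).
- eyes.get_image(name): name is "scene" or "top"; returns the picture (384x512x3 uint8, red, green, blue); there is no depth.
- eyes.get_calibration(name): a dict with "fx", "fy", "cx", "cy" (pixels), "rvec" (rotation vector, rad) and "tvec" (3), from world to camera coordinates, as OpenCV has them. Camera axes: x right, y down, z forward; pixel columns grow to the right and rows downward; lengths in m; the calibration is good to about 2 mm. A picture is of the moment at which its call begins. get_calibration takes no time and is no camera call.
- order.job_done(): hands the job in, once; it reports no verdict.
Trained networks look in the newest picture that a camera, given by its name, has taken for a name from the list of things; names that differ only in an ending like _2 or _b are one class to them, and where a whole thing is asked for, a point or a joint stands for the part that bears it (a point fixed in the world has none). Each returns a list of dicts, best first, with "confidence" (0 to 1); they miss things now and then, are a little off and sometimes report something else, mostly with a low value. They report only what shows in the picture. A call takes as long as a camera call. They do not tell look-alikes from the thing itself.
- eyes.cut_out(camera, query): "region" (384x512 bool, what is visible of it) and "box" ([left, top, width, height] as shares, 0 to 1, of the picture: columns of its width, rows of its height, round what is visible of it).
- eyes.pinpoint(camera, query): "point" ([column, row] as shares, 0 to 1, of the picture: columns of its width, rows of its height: a listed point, or the origin of a listed thing).
The state is a dict: "time": time; "q": joint angles; "joint_vel": joint speeds; "tau": joint torques, N m; "tcp_pos": TCP position; "tool_rot": TCP orientation; "force": force on the tool from outside, world axes, zero at the start; "wrist_torque": the same for the moment, N m; "gripper_width": finger opening in m.
Only numpy, scipy, OpenCV 4.12 (cv2) and the standard library are available. Lean on these libraries where they do the work, as an engineer would, in place of code of your own. Each camera call takes 0.05 s, during which the arm holds its last target.

## Working session

There is one attempt and no reset: what is moved stays moved. The work goes in short steps, Python scripts to look and compute and a tool call to move; the robot and the scene stay as the last step left them, time stands still between calls to the robot, and variables do not carry over. Pictures are saved under pics/ and viewed, and the job is handed in when it is done.

Besides the shell and the picture viewer there is one more tool, called after "Request:" as a command line: name --argument value ..., lists and objects as JSON in quotes. arm_command: Moves the arm, as the interface text tells. Its arguments: {"type":"object","properties":{"increments":{"type":"string"}},"required":["increments"]}

```bash
mkdir -p pics; ls; python3 - <<'E'
from station import env,eyes,order
import cv2,numpy as np
print({k:np.round(v,3) for k,v in env.read_state().items()})
for n in("scene","top"):
    im=eyes.get_image(n); cv2.imwrite(f"pics/{n}0.png",im[:,:,::-1]); print(n,{k:np.round(v,4) for k,v in eyes.get_calibration(n).items()})
E
```

```text
pics
{'time': np.float64(0.0), 'q': array([-1.298,  0.478,  0.022,  1.556, -0.011,  1.109, -0.083]), 'joint_vel': array([-0.001, -0.   ,  0.001, -0.   , -0.   , -0.002, -0.001]), 'tau': array([ 0.0000e+00, -5.9644e+01,  1.6080e+00, -2.8121e+01,  1.2000e-02,
        9.0000e-03,  0.0000e+00]), 'tcp_pos': array([0.251, 0.626, 0.23 ]), 'tool_rot': array([[-0.001,  0.372,  0.928],
       [-0.002,  0.928, -0.372],
       [-1.   , -0.002,  0.   ]]), 'force': array([0.364, 0.494, 0.402]), 'wrist_torque': array([0.027, 0.01 , 0.016]), 'gripper_width': np.float64(0.085)}
scene {'fx': np.float64(482.2322), 'fy': np.float64(482.2322), 'cx': np.float64(257.2035), 'cy': np.float64(203.7492), 'rvec': array([ 1.0847,  2.3673, -1.0788]), 'tvec': array([ 0.3958, -0.229 ,  1.6202])}
top {'fx': np.float64(446.0646), 'fy': np.float64(446.0646), 'cx': np.float64(260.9111), 'cy': np.float64(190.0839), 'rvec': array([ 2.1249, -2.139 ,  0.1413]), 'tvec': array([0.0062, 0.548 , 1.3385])}
```

View pics/scene0.png

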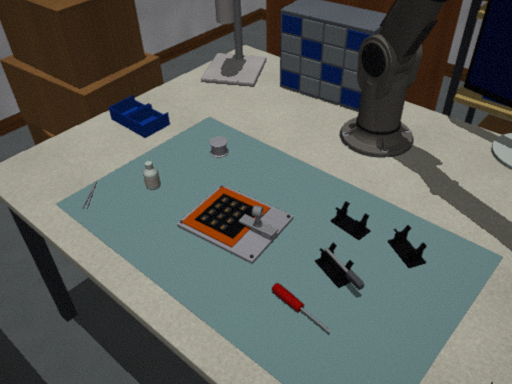

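View pics/top0.png

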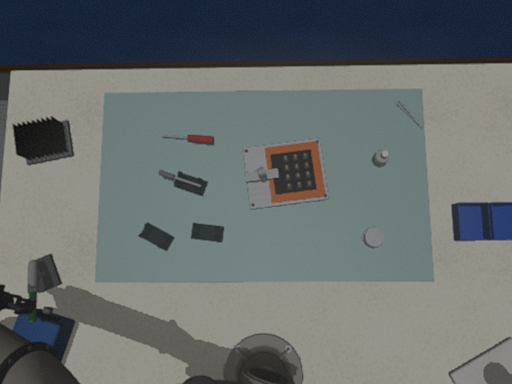

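The scene view shows three black rests, at (351,222), (407,247) and (335,265). In the top view they are at (208,232), (156,236) and (190,182). Only the one at scene (335,265) / top (190,182) holds the bar, and it is also the farthest from the base at top (262,365). The eye is at scene (257,212) / top (264,173).

```bash
cat > h.py <<'E'
from station import env,eyes,order
import cv2,numpy as np
from scipy.optimize import least_squares
def cal(n):
    c=eyes.get_calibration(n);K=np.array([[c['fx'],0,c['cx']],[0,c['fy'],c['cy']],[0,0,1]]);return K,np.array(c['rvec'],float),np.array(c['tvec'],float)
def proj(n,P):
    K,r,t=cal(n);return cv2.projectPoints(np.atleast_2d(np.array(P,float)),r,t,K,None)[0][:,0]
def ray(n,px):
    K,r,t=cal(n);R=cv2.Rodrigues(r)[0];d=R.T@np.linalg.inv(K)@np.array([px[0],px[1],1]);return -R.T@t,d/np.linalg.norm(d)
def atz(n,px,z):
    o,d=ray(n,px);return o+d*(z-o[2])/d[2]
def tri(ps):
    return least_squares(lambda X:np.concatenate([proj(n,X)[0]-p for n,p in ps]),[.6,0,.05])
def show(n,f,c=None,s=1):
    im=eyes.get_image(n)[:,:,::-1].copy()
    if c: im=im[c[1]:c[3],c[0]:c[2]]
    cv2.imwrite(f,cv2.resize(im,None,fx=s,fy=s,interpolation=cv2.INTER_CUBIC))
E
python3 - <<'E'
from h import *
for q in ["eye","strap_top","jig","bar","bar_tip","bar_grip","bar_mid","rest","rest_top","spool","flux","driver"]:
    for n in("scene","top"):
        for d in eyes.pinpoint(n,q)[:4]:
            p=np.array(d['point'])*[512,384]; print(q,n,round(d['confidence'],2),p.round(1))
show("scene","pics/s1.png",(300,190,440,310),5)
show("top","pics/t1.png",(130,120,340,260),3.6)
show("scene","pics/s1e.png",(170,170,310,270),5)
E
```

```text
eye scene 0.68 [259.1 231. ]
eye scene 0.51 [257.5 210.7]
eye top 0.5 [264.4 171.7]
strap_top scene 0.97 [256.1 225.1]
strap_top top 0.93 [264.8 172.7]
jig top 0.68 [262.5 174.7]
bar scene 0.55 [350.1 271.4]
bar top 0.57 [191.5 138.2]
bar top 0.48 [174.2 177.6]
bar_tip scene 0.75 [326.3 243.8]
bar_tip top 0.68 [202.  184.8]
bar_grip scene 0.83 [351.2 278.2]
bar_grip top 0.66 [166.3 174.3]
bar_grip top 0.61 [186.9 181.9]
bar_mid top 0.65 [186.5 180.3]
bar_mid top 0.46 [189.3 182.6]
rest scene 0.9 [407.6 253.3]
rest scene 0.89 [347.6 224.6]
rest scene 0.76 [338.1 267.2]
rest top 0.91 [155.5 235.7]
rest top 0.64 [205.6 232.4]
rest top 0.59 [187.  184.6]
rest top 0.3 [261.1 171.2]
rest_top scene 0.89 [334.5 259.3]
rest_top scene 0.87 [354.7 217.2]
rest_top scene 0.29 [153.5 183.7]
rest_top top 0.73 [150.5 235.8]
rest_top top 0.59 [188.8 179.5]
rest_top top 0.56 [201.1 232.3]
rest_top top 0.46 [376.1 161.6]
spool scene 0.73 [218.3 153.1]
spool top 0.68 [374.1 238.2]
flux scene 0.72 [153.2 183.4]
flux top 0.64 [380.5 160.7]
flux top 0.22 [200.3 184.2]
driver scene 0.96 [303.2 312.3]
driver top 0.67 [192.2 135.9]
```

View pics/s1.png

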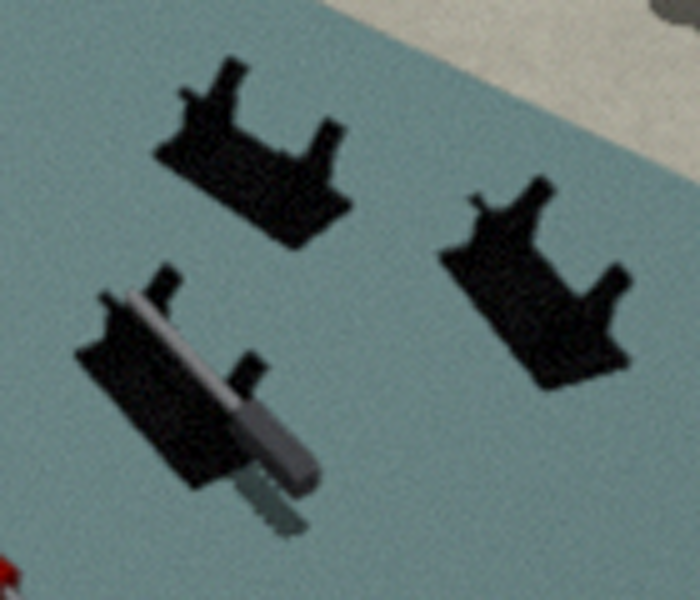

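View pics/t1.png

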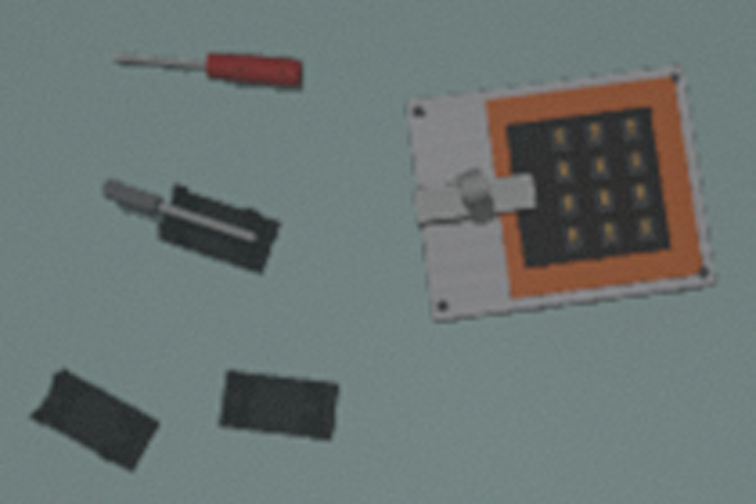

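View pics/s1e.png

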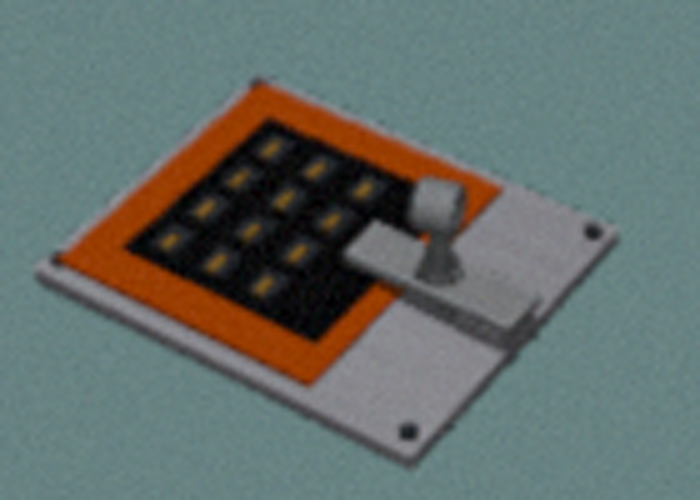

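The close crops confirm the choice. The bar lies only in the rest at top (190,182), with its handle at top (163,173) and its tip pointing to image lower right. The eye stands on the strap at top about (263,173), with its hole axis roughly left-right in the top image. Next I'll measure accurately.

```bash
python3 - <<'E'
from h import *
import pickle
M={}
for q in ["jig","eye","bar","rest"]:
    for n in("scene","top"):
        eyes.get_image(n)
        L=eyes.cut_out(n,q)
        M[q,n]=L
        for d in L[:4]:
            r=d['region'];ys,xs=np.nonzero(r);print(q,n,round(d['confidence'],2),r.sum(),xs.min(),xs.max(),ys.min(),ys.max(),xs.mean().round(1),ys.mean().round(1))
pickle.dump(M,open("M.pkl","wb"))
for n in("scene","top"): np.save(n+"0.npy",eyes.get_image(n))
for n,c,f in(("scene",(170,170,400,310),"a"),("top",(130,120,340,220),"b")):
    im=eyes.get_image(n)[:,:,::-1].copy()
    s=3.4;big=cv2.resize(im[c[1]:c[3],c[0]:c[2]],None,fx=s,fy=s,interpolation=cv2.INTER_CUBIC)
    for q,col in(("jig",(0,255,0)),("eye",(0,0,255)),("bar",(255,255,0)),("rest",(255,0,255))):
        for d in M[q,n][:3]:
            m=cv2.resize(d['region'].astype(np.uint8)[c[1]:c[3],c[0]:c[2]],None,fx=s,fy=s,interpolation=cv2.INTER_NEAREST)
            cs=cv2.findContours(m,cv2.RETR_EXTERNAL,cv2.CHAIN_APPROX_NONE)[0];cv2.drawContours(big,cs,-1,col,1)
    cv2.imwrite(f"pics/m_{f}.png",big)
E
```

```text
jig scene 0.68 4914 178 292 186 263 236.0 222.7
jig top 0.97 4758 243 327 139 208 284.2 173.7
eye scene 0.17 344 209 228 135 156 218.6 145.9
eye top 0.53 77 257 265 167 178 261.1 172.4
bar scene 0.55 302 325 363 248 288 347.5 271.3
bar top 0.48 140 158 191 170 183 169.9 176.1
bar top 0.33 213 186 213 135 143 200.5 138.9
rest scene 0.93 683 331 369 201 239 350.8 222.5
rest scene 0.6 738 315 352 243 287 333.2 266.9
rest scene 0.59 704 389 425 227 267 407.1 249.0
rest top 0.92 498 191 223 223 242 206.7 232.5
rest top 0.8 441 173 206 171 195 189.8 183.8
rest top 0.75 519 139 172 223 250 156.2 236.3
```

View pics/m_a.png

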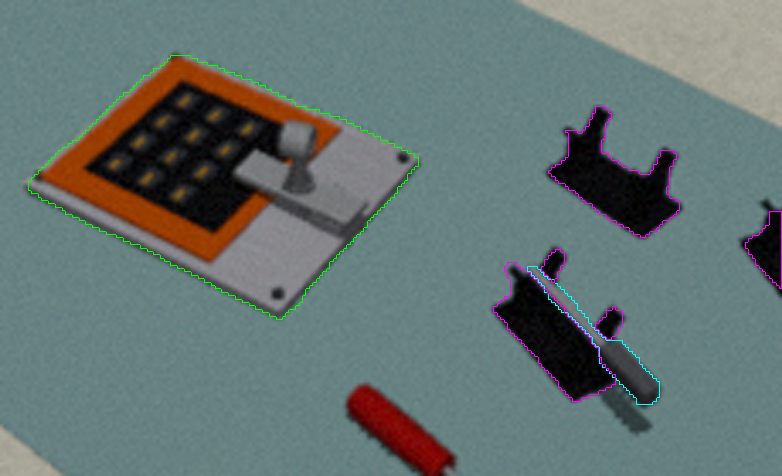

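View pics/m_b.png

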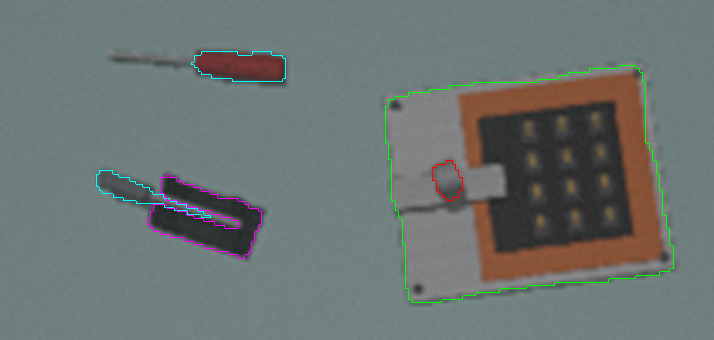

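```bash
cat > fit.py <<'E'
from h import *
import pickle
from scipy.optimize import minimize
S=8
def box(a,b): return np.array([[x,y,z] for x in(a[0],b[0]) for y in(a[1],b[1]) for z in(a[2],b[2])],float)
def cyl(p,ax,r,L0,L1,k=24):
    t=np.linspace(0,2*np.pi,k,endpoint=False);c,s=r*np.cos(t),r*np.sin(t);out=[]
    for L in(L0,L1):
        if ax==0: out.append(np.c_[0*t+L,c,s])
        else: out.append(np.c_[c,s,0*t+L])
    return np.vstack(out)+np.array(p,float)
def render(n,parts,x,y,z,yaw,roi):
    R=cv2.Rodrigues(np.array([0,0,yaw],float))[0]
    m=np.zeros(((roi[3]-roi[1])*S,(roi[2]-roi[0])*S),np.uint8)
    for P in parts:
        p=(proj(n,P@R.T+[x,y,z])+0.5-[roi[0],roi[1]])*S-0.5
        cv2.fillConvexPoly(m,cv2.convexHull(np.round(p*16).astype(np.int32)),255,shift=4)
    return cv2.resize(m,None,fx=1/S,fy=1/S,interpolation=cv2.INTER_AREA)/255.
JIG=[box((-.1,-.2,0),(.1,.05,.012))]
BAR=[box((-.05,-.008,-.009),(0,.008,.009)),cyl((0,0,0),0,.004,0,.09)]
REST=[box((-.05,-.025,0),(.05,.025,.006))]
E
cat > f1.py <<'E'
from fit import *
M=pickle.load(open("M.pkl","rb"))
def fitmask(parts,masks,z,x0):
    def cost(v):
        c=0
        for n,m in masks:
            ys,xs=np.nonzero(m);roi=(xs.min()-12,ys.min()-12,xs.max()+13,ys.max()+13)
            c+=((render(n,parts,v[0],v[1],z,v[2],roi)-m[roi[1]:roi[3],roi[0]:roi[2]])**2).sum()
        return c
    r=minimize(cost,x0,method="Nelder-Mead",options=dict(initial_simplex=np.array(x0)+np.array([[0,0,0],[.01,0,0],[0,.01,0],[0,0,.1]]),xatol=1e-5,fatol=1e-3))
    return r.x.round(4),round(r.fun,1)
js,jt=M["jig","scene"][0]['region'],M["jig","top"][0]['region']
e=atz("top",(264.8,172.7),.032)
print("eye0",e)
for h in(.008,.012,.016):
    P=[box((-.1,-.2,0),(.1,.05,h))]
    for y0 in(0.1,):
        print(h,fitmask(P,[("scene",js)],0,[e[0],e[1],y0]),fitmask(P,[("top",jt)],0,[e[0],e[1],y0]))
b=M["bar","scene"][0]['region']
g=atz("top",(166.3,174.3),.042);t=atz("top",(202,184.8),.042);yaw=np.arctan2(*(t-g)[[1,0]]);print("bar0",g,t,yaw)
print("bar scene",fitmask(BAR,[("scene",b)],.042,[g[0]+.025*np.cos(yaw),g[1]+.025*np.sin(yaw),yaw]))
print(tri([("scene",np.array([351.2,278.2])),("top",np.array([166.3,174.3]))]).x,"grip")
print(tri([("scene",np.array([326.3,243.8])),("top",np.array([202,184.8]))]).x,"tip")
print(tri([("scene",np.array([256.1,225.1])),("top",np.array([264.8,172.7]))]).x,"strap")
print(tri([("scene",np.array([257.5,210.7])),("top",np.array([264.4,171.7]))]).x,"eye")
print(tri([("scene",np.array([334.5,259.3])),("top",np.array([188.8,179.5]))]).x,"resttop")
print(tri([("scene",np.array([338.1,267.2])),("top",np.array([187,184.6]))]).x,"rest")
for q in("spool","flux"):pass
E
python3 f1.py
```

```text
eye0 [ 0.60468089 -0.00968639  0.032     ]
0.008 (array([0.598 , 0.0016, 0.1225]), np.float64(57.3)) (array([0.5984, 0.0033, 0.1217]), np.float64(117.5))
0.012 (array([0.5991, 0.0028, 0.1256]), np.float64(100.8)) (array([0.5979, 0.0035, 0.1221]), np.float64(139.4))
0.016 (array([0.5997, 0.0036, 0.1254]), np.float64(218.7)) (array([0.5978, 0.0037, 0.1172]), np.float64(166.2))
bar0 [0.60045662 0.29823977 0.042     ] [0.56621117 0.18575484 0.042     ] -1.8663258909042946
bar scene (array([ 0.5927,  0.2761, -1.9124]), np.float64(46.0))
[0.60269379 0.29465646 0.04194869] grip
[0.56168642 0.18850468 0.05203407] tip
[ 0.60276216 -0.00552053  0.02546298] strap
[ 0.59661009 -0.00486592  0.07298797] eye
[0.58185094 0.22948661 0.04216217] resttop
[0.57229242 0.2384161  0.01172477] rest
```

```bash
cat > ov.py <<'E'
from fit import *
def overlay(n,items,f,c,s=5,im=None):
    im=(np.load(n+"0.npy") if im is None else im)[:,:,::-1].copy()
    big=cv2.resize(im[c[1]:c[3],c[0]:c[2]],None,fx=s,fy=s,interpolation=cv2.INTER_CUBIC)
    for parts,(x,y,z,yaw),col in items:
        R=cv2.Rodrigues(np.array([0,0,yaw],float))[0]
        for P in parts:
            p=(proj(n,P@R.T+[x,y,z])+0.5-[c[0],c[1]])*s-0.5
            cv2.polylines(big,[cv2.convexHull(np.round(p*16).astype(np.int32))],True,col,1,cv2.LINE_AA,4)
    cv2.imwrite(f,big)
LOOP=[cyl((0,0,0),0,.0145,-.011,.011),cyl((0,0,0),2,.006,-.04,-.014),cyl((0,0,0),2,.012,-.046,-.042)]
STRAP=[box((-.015,-.0525,.026),(.015,.0525,.032))]
E
python3 - <<'E'
from ov import *
G,Rd,B,Y=(0,255,0),(0,0,255),(255,0,0),(0,255,255)
for n,c,f in(("scene",(170,170,310,270),"a"),("top",(235,130,335,215),"b")):
    overlay(n,[(JIG,(.598,.002,0,.122),G),(LOOP,(.598,.002,.0784,1.4),Rd)],f"pics/o1{f}.png",c,5.5)
for n,c,f in(("scene",(300,230,380,300),"c"),("top",(150,160,220,205),"d")):
    overlay(n,[(BAR,(.593,.275,.042,-1.9),Y)],f"pics/o1{f}.png",c,8)
E
python3 - <<'E'
import cv2,numpy as np
for a,b,o in(("a","b","x"),("c","d","y")):
    A,B=[cv2.imread(f"pics/o1{k}.png") for k in(a,b)]
    h=A.shape[0]+B.shape[0]
    print(A.shape,B.shape)
E
```

```text
(550, 770, 3) (468, 550, 3)
(560, 640, 3) (360, 560, 3)
```

View pics/o1a.png

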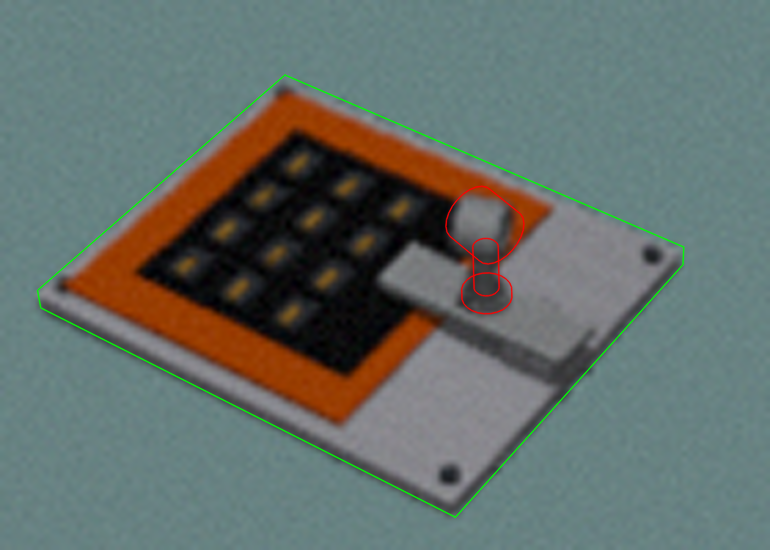

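View pics/o1b.png

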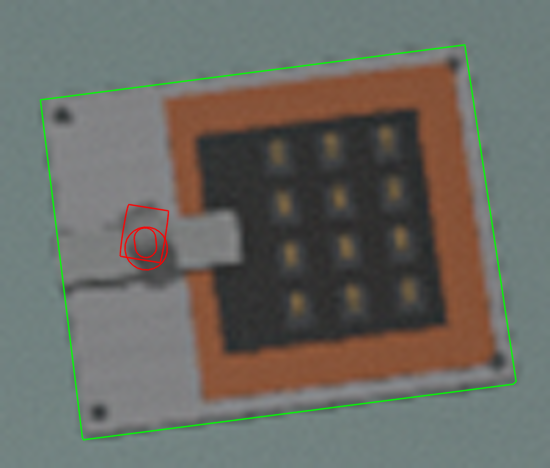

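View pics/o1c.png

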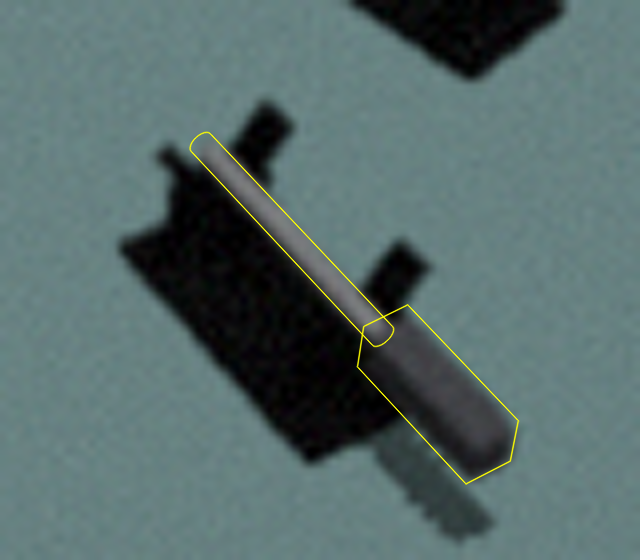

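View pics/o1d.png

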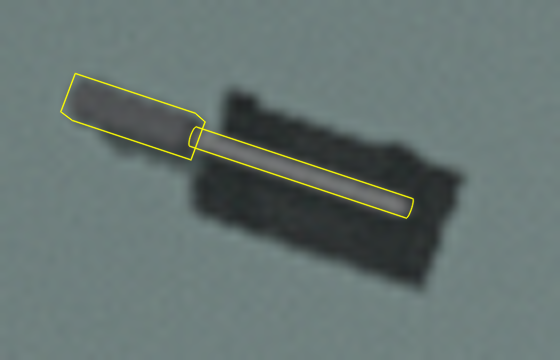

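```bash
python3 - <<'E'
from h import *
o=[]
for n,c in(("scene",(242,198,274,232)),("top",(248,156,282,190))):
    ims=np.mean([eyes.get_image(n).astype(float) for _ in range(6)],0); np.save(n+"_avg.npy",ims)
    im=ims[c[1]:c[3],c[0]:c[2],::-1]; im=np.clip((im-im.min())/(im.max()-im.min())*255,0,255).astype(np.uint8)
    o.append(cv2.resize(im,(396,396),interpolation=cv2.INTER_CUBIC))
    K,r,t=cal(n); print(n,(-cv2.Rodrigues(r)[0].T@t).round(3))
cv2.imwrite("pics/z1.png",np.hstack(o))
E
```

```text
scene [1.274 0.617 0.911]
top [ 0.337 -0.026  1.406]
```

View pics/z1.png

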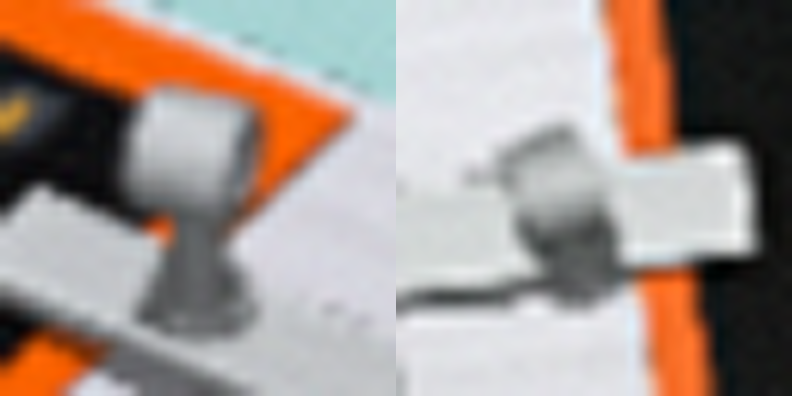

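```bash
cat > go.py <<'E'
from h import *
def inc(target,yaw,st=None):
    st=st or env.read_state();R=np.array(st['tool_rot']);p=np.array(st['tcp_pos'])
    d=R.T@(np.array(target)-p);cy=np.arctan2(R[1,2],R[0,2]);dr=(yaw-cy+np.pi)%(2*np.pi)-np.pi
    return d.round(4),round(-np.degrees(dr),2),"now",p.round(4),round(cy,4)
E
python3 - <<'E'
from go import *
print(inc((.601,.298,.12),-1.9))
E
python3 - <<'E'
from ov import *
G,Rd,B,Y=(0,255,0),(0,0,255),(255,0,0),(0,255,255)
for n,c,f in(("scene",(242,198,274,232),"a"),("top",(248,156,282,190),"b")):
    overlay(n,[(LOOP,(.598,-.003,.0784,2.09),Rd)],f"pics/o2{f}.png",c,12,np.clip(np.load(n+"_avg.npy"),0,255).astype(np.uint8))
A,B=[cv2.imread(f"pics/o2{k}.png") for k in "ab"];cv2.imwrite("pics/o2.png",np.hstack([A,B[:,:416]]))
E
```

```text
(array([ 0.1113, -0.175 ,  0.4472]), np.float64(87.04), 'now', array([0.2509, 0.6267, 0.2313]), np.float64(-0.3809))
```

View pics/o2.png

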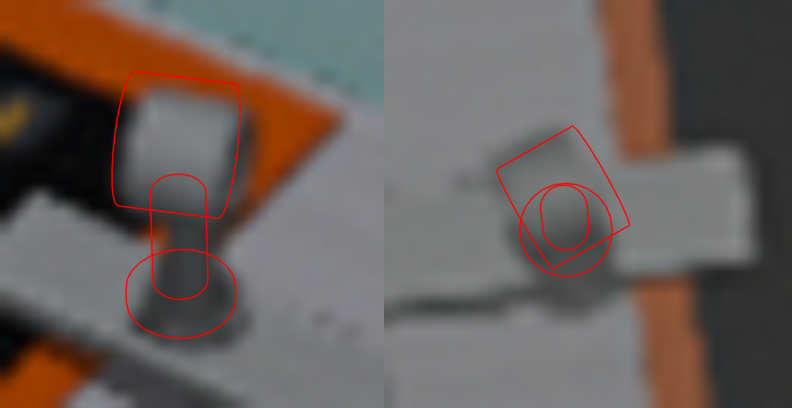

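```bash
python3 - <<'E'
from ov import *
Rd=(0,0,255);rows=[]
for p in((.596,.001,.0784,2.09),(.594,.001,.0784,2.0)):
    o=[]
    for n,c in(("scene",(242,198,274,232)),("top",(248,156,282,190))):
        overlay(n,[(LOOP,p,Rd)],"pics/tmp.png",c,9,np.clip(np.load(n+"_avg.npy")*1.3,0,255).astype(np.uint8));o.append(cv2.imread("pics/tmp.png"))
    rows.append(np.hstack(o))
cv2.imwrite("pics/o3.png",np.vstack(rows)[:, :])
print(np.vstack(rows).shape)
E
```

```text
(612, 594, 3)
```

View pics/o3.png

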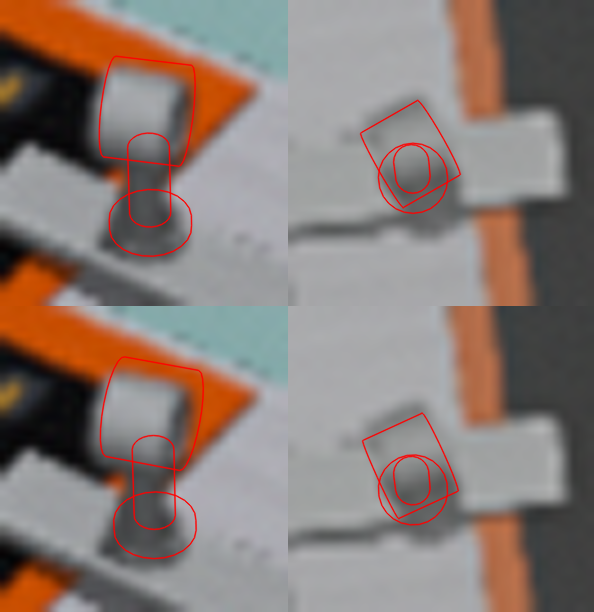

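Request:
arm_command --increments "0.111 -0.175 0.447 87 0;0.111 -0.175 0.447 87 0;0.111 -0.175 0.447 87 0;0.111 -0.175 0.447 87 0;0.111 -0.175 0.447 87 0;0.111 -0.175 0.447 87 0;0.111 -0.175 0.447 87 0;0.111 -0.175 0.447 87 0;0.111 -0.175 0.447 87 0;0.111 -0.175 0.447 87 0;0.111 -0.175 0.447 87 0;0.111 -0.175 0.447 87 0"

```text
time: 4.25
tcp_pos: [0.6014, 0.2969, 0.1199]
tool_rot: [[-0.0, 0.946, -0.324], [-0.001, -0.324, -0.946], [-1.0, -0.0, 0.001]]
force: [-0.5, 0.8, 0.4]
gripper_width: 0.0855
```

```bash
python3 - <<'E'
from h import *
o=[]
for n,c in(("scene",(290,190,390,300)),("top",(140,140,240,250))): show(n,"pics/tmp.png",c,4);o.append(cv2.imread("pics/tmp.png"))
cv2.imwrite("pics/p4.png",np.hstack(o))
E
```

```text
(no output)
```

View pics/p4.png

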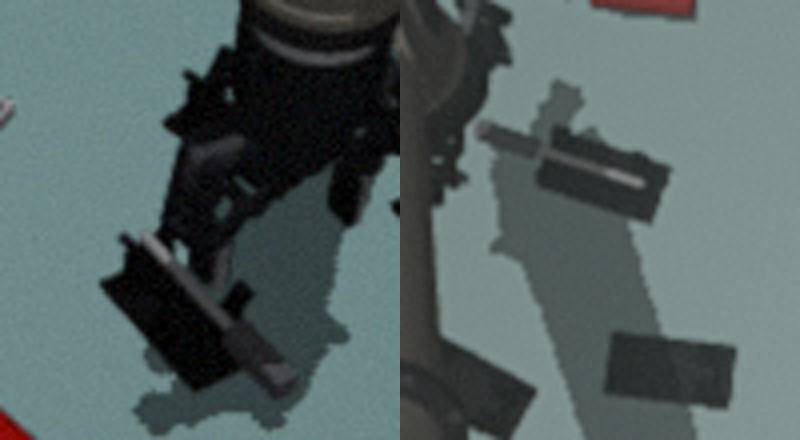

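Scene view: gripper above the handle, fingers on both sides of it; descending.

Request:
arm_command --increments "0.04 0 0 0 0;0.07 0 0 0 0;0.09 0 0 0 0;0.097 0 0 0 0;0.097 0 0 0 0;0.097 0 0 0 0"

```text
time: 4.95
tcp_pos: [0.6013, 0.2991, 0.0246]
tool_rot: [[0.001, 0.947, -0.321], [0.001, -0.321, -0.947], [-1.0, 0.001, -0.002]]
force: [-0.0, -0.6, -0.6]
gripper_width: 0.0851
```

Request:
arm_command --increments "0 0 0 0 0.4;0 0 0 0 0.6;0 0 0 0 0.8;0 0 0 0 1;0 0 0 0 1;0 0 0 0 1;0 0 0 0 1;0 0 0 0 1"

```text
time: 5.75
tcp_pos: [0.6009, 0.298, 0.0235]
tool_rot: [[0.0, 0.947, -0.323], [0.0, -0.323, -0.947], [-1.0, 0.0, -0.0]]
force: [-0.1, 0.2, 3.3]
gripper_width: 0.0151
```

```bash
python3 - <<'E'
from h import *
o=[]
for n,c in(("scene",(290,190,390,300)),("top",(140,140,240,250))): show(n,"pics/tmp.png",c,4);o.append(cv2.imread("pics/tmp.png"))
cv2.imwrite("pics/p5.png",np.hstack(o))
print({k:np.round(v,3) for k,v in env.read_state().items()})
E
```

```text
{'time': np.float64(5.85), 'q': array([-0.804,  0.736,  0.363,  1.721, -0.357,  0.75 , -0.592]), 'joint_vel': array([-0.001, -0.   ,  0.   ,  0.   , -0.001, -0.002, -0.001]), 'tau': array([-9.1000e-02, -6.2061e+01,  8.6920e+00, -1.9550e+01, -9.1000e-02,
       -1.8200e-01,  8.0000e-03]), 'tcp_pos': array([0.601, 0.298, 0.023]), 'tool_rot': array([[ 0.   ,  0.947, -0.323],
       [ 0.   , -0.323, -0.947],
       [-1.   ,  0.   , -0.   ]]), 'force': array([-1.068, -0.498,  3.072]), 'wrist_torque': array([-0.184,  0.141, -0.026]), 'gripper_width': np.float64(0.015)}
```

View pics/p5.png

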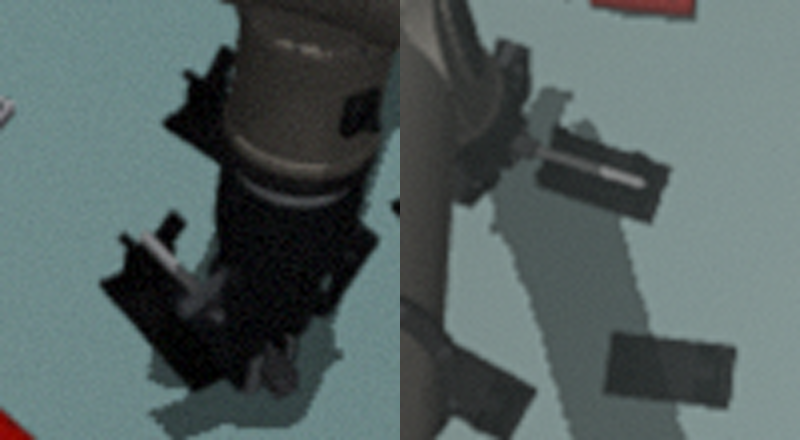

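Request:
arm_command --increments "-0.02 0 0 0 1;-0.04 0 0 0 1;-0.06 0 0 0 1;-0.067 0 0 0 1;-0.067 0 0 0 1;-0.067 0 0 0 1"

```text
time: 6.45
tcp_pos: [0.6001, 0.2979, 0.0893]
tool_rot: [[-0.001, 0.947, -0.322], [-0.001, -0.322, -0.947], [-1.0, -0.001, 0.001]]
force: [-0.5, 0.4, -0.2]
gripper_width: 0.0149
```

```bash
python3 - <<'E'
from go import *
print(inc((.526,.122,.09),-1.05)); print(env.read_state()['gripper_width'],env.read_state()['force'])
E
```

```text
(array([-0.0005, -0.0134,  0.1904]), np.float64(-48.65), 'now', array([0.6001, 0.2979, 0.0893]), np.float64(-1.8991))
0.014945809511819876 [-0.49423192  0.40210284 -0.21568288]
```

Request:
arm_command --increments "0 -0.003 0.04 -10 1;0 -0.006 0.08 -20 1;0 -0.009 0.12 -30 1;0 -0.012 0.15 -38 1;0 -0.0135 0.19 -45 1;0 -0.0135 0.19 -48.6 1;0 -0.0135 0.19 -48.6 1;0 -0.0135 0.19 -48.6 1;0 -0.0135 0.19 -48.6 1;0 -0.0135 0.19 -48.6 1"

```text
time: 7.45
tcp_pos: [0.5268, 0.1236, 0.09]
tool_rot: [[-0.0, 0.868, 0.497], [-0.0, 0.497, -0.868], [-1.0, -0.0, -0.0]]
force: [0.5, 0.7, -1.2]
gripper_width: 0.0153
```

```bash
python3 - <<'E'
from ov import *
st=env.read_state();p=st['tcp_pos'];R=st['tool_rot'];yaw=np.arctan2(R[1,2],R[0,2]);print(p.round(4),yaw.round(4),R.round(4)[2],st['force'].round(2))
u=np.array([np.cos(yaw),np.sin(yaw),0]);o=p+[0,0,.019]+.025*u
f=[]
for n,c in(("scene",(235,180,325,260)),("top",(210,130,300,210))):
    im=np.mean([eyes.get_image(n).astype(float) for _ in range(4)],0);np.save(n+"_b.npy",im)
    overlay(n,[(BAR,(*o,yaw),(0,255,255)),(LOOP,(.596,.001,.0784,2.09),(0,0,255))],"pics/tmp.png",c,4.4,np.clip(im*1.2,0,255).astype(np.uint8));a=cv2.imread("pics/tmp.png")
    overlay(n,[],"pics/tmp.png",c,4.4,np.clip(im*1.2,0,255).astype(np.uint8))
    f.append(np.hstack([cv2.imread("pics/tmp.png"),a]))
cv2.imwrite("pics/p6.png",cv2.resize(np.vstack(f),None,fx=.84,fy=.84))
E
```

```text
[0.5268 0.1236 0.09  ] -1.0506 [-1.e+00 -2.e-04 -1.e-04] [ 0.53  0.66 -1.25]
```

View pics/p6.png

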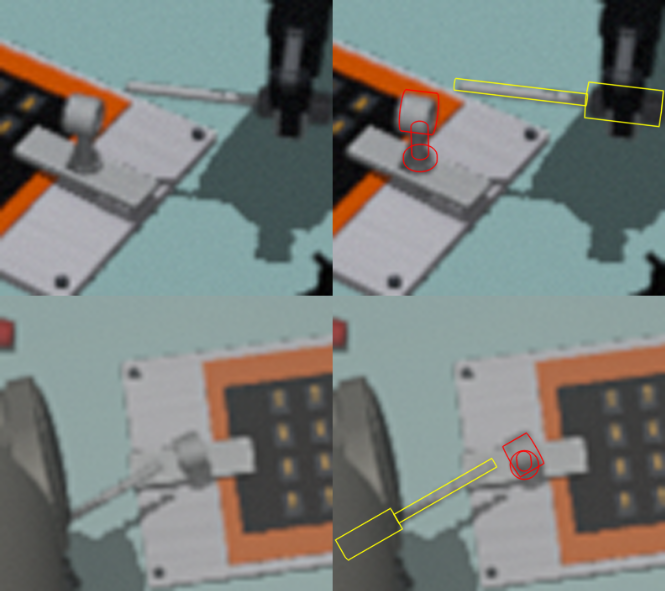

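```bash
python3 - <<'E'
from go import *
print(inc((.5263,.1224,.060),-1.05))
E
```

```text
(array([ 0.0303, -0.0005, -0.    ]), np.float64(-0.06), 'now', array([0.5267, 0.1226, 0.0903]), np.float64(-1.0511))
```

Request:
arm_command --increments "0.02 0 0 0 1;0.03 0 0 0 1;0.03 0 0 0 1;0.03 0 0 0 1;0.03 0 0 0 1"

```text
time: 8.35
tcp_pos: [0.5272, 0.1227, 0.0608]
tool_rot: [[0.001, 0.868, 0.497], [0.0, 0.497, -0.868], [-1.0, 0.001, 0.0]]
force: [-0.9, -0.2, -0.6]
gripper_width: 0.0152
```

```bash
cat > look.py <<'E'
from ov import *
import sys
st=env.read_state();p=st['tcp_pos'];R=st['tool_rot'];yaw=np.arctan2(R[1,2],R[0,2]);print(p.round(4),yaw.round(4),st['force'].round(2))
u=np.array([np.cos(yaw),np.sin(yaw),0]);a=p+[0,0,.019];f=[]
E=eval(sys.argv[2]) if len(sys.argv)>2 else (.596,.001,.0784,2.09)
for n,c in(("scene",(240,190,290,235)),("top",(240,150,290,195))):
    im=np.mean([eyes.get_image(n).astype(float) for _ in range(4)],0);np.save(n+"_c.npy",im);s=8
    i8=np.clip(im*1.2,0,255).astype(np.uint8)
    overlay(n,[(LOOP,E,(0,0,255))],"pics/tmp.png",c,s,i8);A=cv2.imread("pics/tmp.png")
    for w in(-.004,0,.004):
        side=np.array([-u[1],u[0],0])*w if n=="top" else np.array([0,0,w])
        q=[tuple(((proj(n,a+side+u*d)[0]+.5-[c[0],c[1]])*s).round().astype(int).tolist()) for d in(.03,.19)]
        cv2.line(A,q[0],q[1],(0,255,255) if w else (0,255,0),1)
    overlay(n,[],"pics/tmp.png",c,s,i8);f.append(np.hstack([cv2.imread("pics/tmp.png"),A]))
cv2.imwrite(sys.argv[1],cv2.resize(np.vstack(f),None,fx=.83,fy=.83,interpolation=cv2.INTER_AREA))
E
python3 look.py pics/p7.png
```

```text
[0.5272 0.1227 0.0608] -1.0512 [-0.86 -0.23 -0.58]
```

View pics/p7.png

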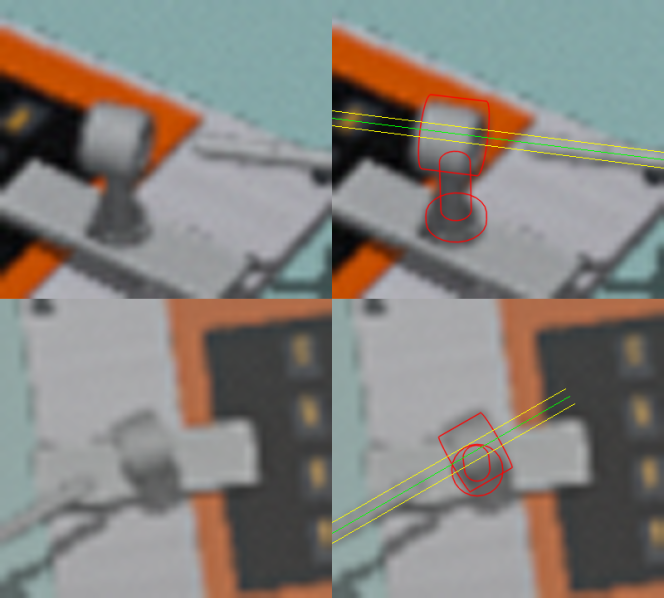

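```bash
cat > g.py <<'E'
from ov import *
E0=(.596,.001,.0784)
def grad(n):
    im=cv2.GaussianBlur(np.load(n+"_c.npy").mean(2).astype(np.float32),(0,0),.6)
    return im
def segs(n,yaw):
    R=cv2.Rodrigues(np.array([0,0,yaw],float))[0]
    h=cv2.convexHull((proj(n,cyl((0,0,0),0,.0145,-.011,.011,k=72)@R.T+E0)*1.0).astype(np.float32))[:,0]
    # resample
    h=np.vstack([h,h[:1]]);d=np.r_[0,np.cumsum(np.linalg.norm(np.diff(h,axis=0),axis=1))];s=np.arange(0,d[-1],.25)
    p=np.c_[np.interp(s,d,h[:,0]),np.interp(s,d,h[:,1])]
    t=np.roll(p,-2,0)-np.roll(p,2,0);t/=np.linalg.norm(t,axis=1)[:,None];nn=np.c_[t[:,1],-t[:,0]]
    return p,nn
def score(im,p,nn,sh):
    q=p+sh
    a=cv2.remap(im,(q+nn*.7)[:,0].astype(np.float32)[None],(q+nn*.7)[:,1].astype(np.float32)[None],cv2.INTER_CUBIC)[0]
    b=cv2.remap(im,(q-nn*.7)[:,0].astype(np.float32)[None],(q-nn*.7)[:,1].astype(np.float32)[None],cv2.INTER_CUBIC)[0]
    return np.minimum(abs(a-b),25).mean()
for n in("scene","top"):
    im=grad(n);res=[]
    for yaw in np.arange(1.6,2.5,.05):
        p,nn=segs(n,yaw)
        for dx in np.arange(-3,3.1,.25):
            for dy in np.arange(-3,3.1,.25): res.append((score(im,p,nn,np.array([dx,dy])),round(yaw,2),dx,dy))
    res.sort(reverse=True);print(n,*[tuple(np.round(r,2).tolist()) for r in res[:8]],sep="\n")
E
python3 g.py
python3 - <<'E'
import numpy as np,cv2
im=np.load("top_c.npy")[158:186,248:278].mean(2);im=np.clip((im-40)/(150-40)*255,0,255).astype(np.uint8)
j=np.load("scene_c.npy")[200:228,244:274].mean(2);j=np.clip((j-20)/(170-20)*255,0,255).astype(np.uint8)
cv2.imwrite("pics/z8.png",cv2.resize(np.hstack([j,im]),None,fx=13,fy=13,interpolation=cv2.INTER_CUBIC))
E
```

```text
scene
(20.55, 1.6, 2.0, -0.25)
(20.46, 1.65, 2.0, -0.25)
(20.39, 1.6, 2.0, -0.5)
(20.39, 1.65, 1.75, -0.25)
(20.39, 1.6, 2.25, -0.25)
(20.33, 1.6, 1.75, -0.25)
(20.33, 1.6, 1.75, -0.5)
(20.3, 1.65, 2.0, 0.0)
top
(15.02, 1.95, -0.5, -1.25)
(14.96, 2.0, -0.5, -1.25)
(14.91, 1.95, -0.25, -1.25)
(14.87, 1.95, -0.5, -1.0)
(14.84, 2.0, -0.5, -1.0)
(14.84, 2.0, -0.25, -1.0)
(14.83, 1.95, -0.25, -1.0)
(14.83, 2.0, -0.25, -1.25)
```

View pics/z8.png

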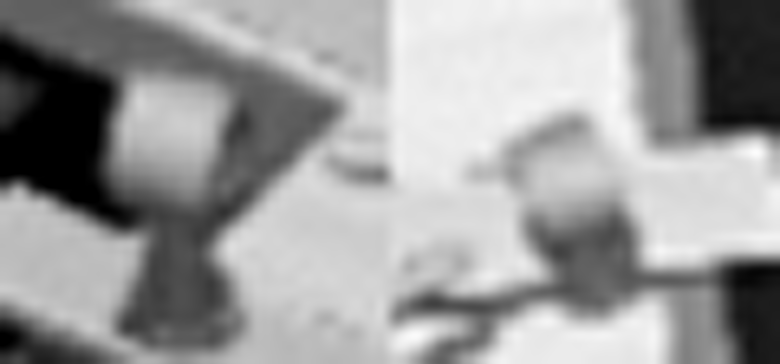

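```bash
cat > rod.py <<'E'
from ov import *
st=env.read_state();p=st['tcp_pos'];R=st['tool_rot'];yaw=np.arctan2(R[1,2],R[0,2]);u=np.array([np.cos(yaw),np.sin(yaw),0]);a=p+[0,0,.019]
for n in("scene","top"):
    im=np.load(n+"_c.npy").mean(2).astype(np.float32);print(n)
    for d in np.arange(.045,.13,.008):
        q=proj(n,a+u*d)[0];t=proj(n,a+u*(d+.01))[0]-q;t/=np.linalg.norm(t);nn=np.array([-t[1],t[0]])
        s=np.arange(-4,4.01,.5);v=[np.mean([cv2.remap(im,np.float32([[ (q+nn*k+t*e)[0]]]),np.float32([[(q+nn*k+t*e)[1]]]),cv2.INTER_LINEAR)[0,0] for e in(-1,0,1)]) for k in s]
        print(round(d,3),q.round(1),nn.round(2),np.round(v).astype(int))
E
python3 rod.py
```

```text
scene
0.045 [294.6 214.1] [ 0.12 -0.99] [ 98 103 107 103  98 102 108 120 134 132 124 125 129 130 131 130 130]
0.053 [291.5 213.7] [ 0.12 -0.99] [107 112 112 109 105 100 107 124 133 134 129 121 121 126 129 129 130]
0.061 [288.3 213.3] [ 0.12 -0.99] [ 91  66  53  50  63  80 105 125 134 137 127 120 125 129 130 131 131]
0.069 [285.2 213. ] [ 0.12 -0.99] [140 136 130 119 109 106 108 123 137 134 129 125 123 127 131 131 130]
0.077 [282.1 212.6] [ 0.12 -0.99] [142 142 136 129 114  98 108 124 131 135 133 128 128 129 129 130 130]
0.085 [279.  212.2] [ 0.12 -0.99] [142 139 133 122 106 104 114 126 137 138 134 135 140 140 136 132 129]
0.093 [275.9 211.8] [ 0.12 -0.99] [143 140 133 120 109 104 108 125 137 138 139 139 142 143 142 137 130]
0.101 [272.8 211.5] [ 0.12 -0.99] [146 145 137 127 110  99 113 128 135 140 136 132 138 145 146 146 144]
0.109 [269.7 211.1] [ 0.12 -0.99] [144 144 141 134 124 120 120 127 136 133 127 123 122 118 114 120 127]
0.117 [266.6 210.7] [ 0.12 -0.99] [142 141 137 132 124 114 107  99  93  85  79  77  75  74  76  82  91]
0.125 [263.6 210.3] [ 0.12 -0.99] [87 84 82 78 74 71 7
[... 458 characters left out ...]
182.8] [0.5  0.87] [132 133 133 132 129 125 122 122 121 118 114 113 117 125 131 134 135]
0.085 [245.3 181.5] [0.5  0.87] [132 133 133 131 128 124 121 122 123 117 109 104 108 119 130 136 135]
0.093 [247.6 180.1] [0.5  0.87] [136 136 136 134 131 128 126 124 122 116 104  95 101 115 129 138 138]
0.101 [249.9 178.8] [0.5  0.87] [134 134 134 133 129 124 122 123 123 118 108  96  86  84  91 104 114]
0.109 [252.2 177.5] [0.5  0.87] [133 134 134 134 131 127 124 123 122 120 120 122 124 121 110  95  86]
0.117 [254.5 176.2] [0.5  0.87] [134 133 134 134 134 133 132 131 131 131 132 134 136 138 134 126 113]
0.125 [256.8 174.9] [0.5  0.87] [126 130 132 132 132 133 132 130 128 125 121 120 119 120 120 120 117]
```

```bash
cat >> g.py <<'E'
print("----")
E0=(.600,.0025,.0784)
for n in("scene","top"):
    im=grad(n)
    for yaw in np.arange(1.75,2.3,.05):
        p,nn=segs(n,yaw)
        print(n,round(yaw,2),max((round(float(score(im,p,nn,np.array([dx,dy]))),2),dx,dy) for dx in np.arange(-1.2,1.21,.2).round(1) for dy in np.arange(-1.2,1.21,.2).round(1)))
E
python3 g.py | sed -n '/----/,$p'
python3 look.py pics/p8.png "(.600,.0025,.0784,2.0)"
```

```text
----
scene 1.75 (18.69, np.float64(-0.2), np.float64(1.0))
scene 1.8 (18.59, np.float64(-0.2), np.float64(1.0))
scene 1.85 (18.44, np.float64(-0.0), np.float64(1.0))
scene 1.9 (18.31, np.float64(0.2), np.float64(1.0))
scene 1.95 (18.19, np.float64(0.2), np.float64(1.0))
scene 2.0 (18.66, np.float64(-1.2), np.float64(0.6))
scene 2.05 (19.14, np.float64(-1.2), np.float64(0.8))
scene 2.1 (19.28, np.float64(-1.2), np.float64(0.8))
scene 2.15 (19.46, np.float64(-1.2), np.float64(0.8))
scene 2.2 (19.66, np.float64(-1.2), np.float64(0.8))
scene 2.25 (19.65, np.float64(-1.2), np.float64(0.8))
top 1.75 (12.97, np.float64(-0.0), np.float64(-0.0))
top 1.8 (13.87, np.float64(0.2), np.float64(-0.0))
top 1.85 (14.45, np.float64(-0.0), np.float64(-0.0))
top 1.9 (14.82, np.float64(-0.0), np.float64(-0.0))
top 1.95 (15.07, np.float64(-0.0), np.float64(-0.0))
top 2.0 (14.96, np.float64(-0.0), np.float64(-0.0))
top 2.05 (14.81, np.float64(0.2), np.float64(0.2))
top 2.1 (14.43, np.float64(0.2), np.float64(0.4))
top 2.15 (13.97, np.float64(-0.0), np.float64(0.2))
top 2.2 (13.56, np.float64(-0.0), np.float64(0.4))
top 2.25 (12.95, np.float64(-0.0), np.float64(0.4))
[0.5268 0.1226 0.0605] -1.0511 [ 0.06 -0.11 -1.23]
```

View pics/p8.png

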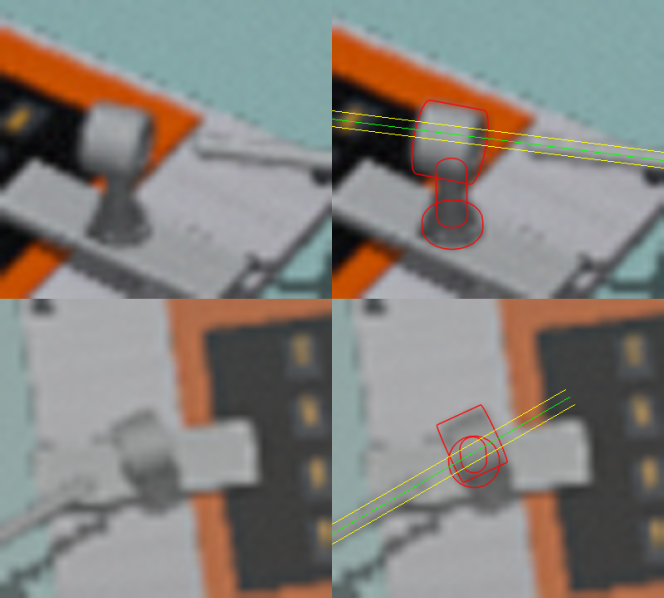

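```bash
python3 - <<'E'
from go import *
print(inc((.5454,.1314,.0600),-1.17))
E
```

```text
(array([0.0003, 0.0206, 0.0016]), np.float64(6.82), 'now', array([0.5267, 0.1226, 0.0603]), np.float64(-1.051))
```

Request:
arm_command --increments "0.0003 0.01 0.0008 3.5 1;0.0003 0.0206 0.0016 6.8 1;0.0003 0.0206 0.0016 6.8 1;0.0003 0.0206 0.0016 6.8 1;0.0003 0.0206 0.0016 6.8 1"

```text
time: 9.65
tcp_pos: [0.5447, 0.131, 0.0598]
tool_rot: [[-0.001, 0.92, 0.391], [-0.0, 0.391, -0.92], [-1.0, -0.001, -0.0]]
force: [0.6, -0.4, -0.5]
gripper_width: 0.0151
```

```bash
python3 look.py pics/p9.png "(.600,.0025,.0784,1.97)"; python3 rod.py | awk '/top/{f=1} 1' | cut -c1-120
```

```text
[0.5447 0.131  0.0598] -1.1688 [ 0.56 -0.38 -0.48]
scene
0.045 [293.2 218.2] [ 0.2  -0.98] [126 126 123 116 106  95  84  80  78  80  86  99 117 129 135 134 132]
0.053 [290.1 217.6] [ 0.2  -0.98] [ 97  95  96  93  87  81  76  75  76  78  84  97 113 127 133 131 128]
0.061 [287.1 216.9] [ 0.2  -0.98] [143 142 138 128 115  97  88  89  88  84  79  78  82  99 116 128 136]
0.069 [284.  216.3] [ 0.2  -0.98] [145 142 137 128 114 105 109 121 134 138 135 134 138 142 143 142 139]
0.077 [281.  215.6] [ 0.2  -0.98] [145 145 139 130 117 103 107 120 132 139 138 136 138 142 143 144 144]
0.085 [277.9 215. ] [ 0.2  -0.98] [144 144 140 129 116 107 106 119 132 134 134 135 139 142 144 145 145]
0.093 [274.9 214.4] [ 0.2  -0.98] [142 142 138 129 113 103 111 123 133 138 136 135 139 143 143 143 145]
0.101 [271.9 213.8] [ 0.2  -0.98] [141 142 137 129 115 102 106 122 133 138 138 138 141 144 144 143 143]
0.109 [268.9 213.1] [ 0.2  -0.98] [142 140 137 130 120 114 115 122 130 134 134 136 139 137 135 129 121]
0.117 [265.9 212.5] [ 0.2  -0.98] [144 142 141 138 134 130 123 116 107  99  94  88  86  81  79  77  76]
0.1
[... 509 characters left out ...]
179.4] [0.39 0.92] [133 133 134 133 131 127 124 122 122 119 113 111 114 123 130 134 135]
0.085 [243.9 178.4] [0.39 0.92] [132 132 131 130 129 127 125 124 123 120 116 114 117 122 124 122 115]
0.093 [246.3 177.4] [0.39 0.92] [127 128 130 131 129 126 123 123 125 123 119 118 123 128 126 115  97]
0.101 [248.8 176.3] [0.39 0.92] [133 135 135 134 130 127 124 122 122 120 116 115 118 121 116 103  86]
0.109 [251.2 175.3] [0.39 0.92] [138 137 136 134 132 130 127 124 121 118 116 116 121 126 122 113 101]
0.117 [253.6 174.3] [0.39 0.92] [140 138 135 135 135 133 132 131 131 131 132 133 134 135 135 135 135]
0.125 [256.  173.2] [0.39 0.92] [135 129 124 122 125 129 131 131 132 133 131 129 127 125 123 123 125]
```

View pics/p9.png

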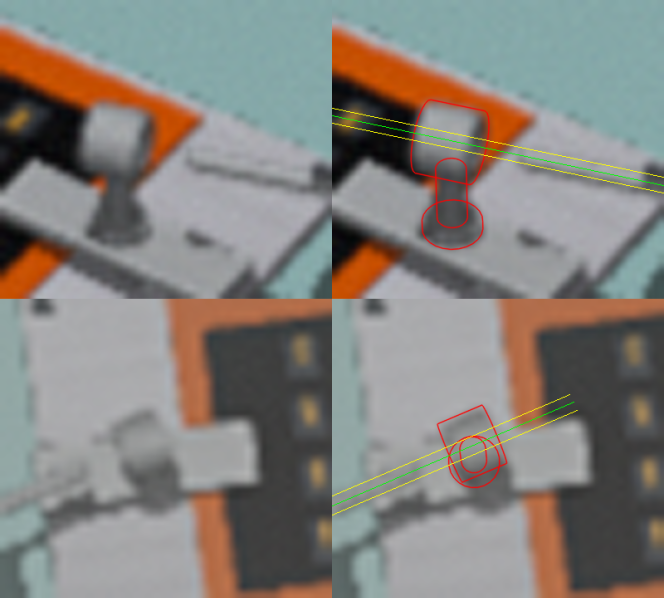

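Request:
arm_command --increments "0 0.0006 0.006 0 1;0 0.0006 0.01 0 1;0 0.0006 0.013 0 1;0 0.0006 0.016 0 1;0 0.0006 0.018 0 1;0 0.0006 0.018 0 1"

```text
time: 10.65
tcp_pos: [0.5531, 0.1146, 0.06]
tool_rot: [[0.0, 0.921, 0.39], [-0.0, 0.39, -0.921], [-1.0, 0.0, 0.0]]
force: [2.0, 0.8, -1.2]
gripper_width: 0.0152
```

```bash
python3 look.py pics/p10.png "(.600,.0025,.0784,1.97)"
```

```text
[0.5531 0.1146 0.06  ] -1.1703 [ 1.99  0.76 -1.19]
```

View pics/p10.png

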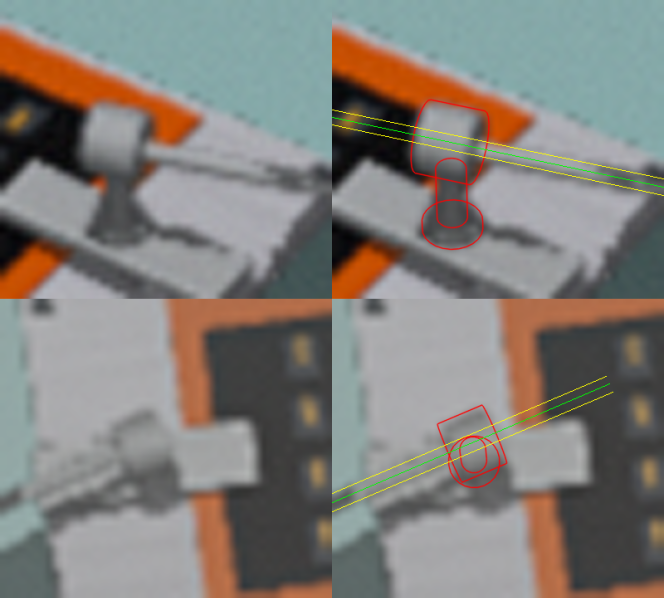

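Request:
arm_command --increments "0 0 0.003 0 1;0 0 0.006 0 1;0 0 0.006 0 1;0 0 0.006 0 1"

```text
time: 11.45
tcp_pos: [0.5554, 0.1093, 0.06]
tool_rot: [[0.0, 0.921, 0.39], [-0.0, 0.39, -0.921], [-1.0, 0.0, 0.0]]
force: [-0.0, -1.0, -1.2]
gripper_width: 0.0149
```

```bash
python3 - <<'E'
from h import *
s=env.read_state();R=s['tool_rot'];print(s['tcp_pos'].round(4),'force tool',(R.T@s['force']).round(2),'tq tool',(R.T@s['wrist_torque']).round(3))
E
```

```text
[0.5554 0.1093 0.06  ] force tool [ 1.21 -0.4   0.91] tq tool [-0.033  0.02  -0.018]
```

Request:
arm_command --increments "0 0 0.004 0 1;0 0 0.008 0 1;0 0 0.012 0 1;0 0 0.012 0 1;0 0 0.012 0 1"

```text
time: 11.95
tcp_pos: [0.5601, 0.0983, 0.06]
tool_rot: [[0.0, 0.921, 0.39], [0.0, 0.39, -0.921], [-1.0, 0.0, -0.0]]
force: [-0.7, 0.1, -0.5]
gripper_width: 0.015
```

```bash
cat > f.py <<'E'
from h import *
s=env.read_state();R=s['tool_rot'];print(s['time'].round(2),s['tcp_pos'].round(4),'yaw',round(float(np.arctan2(R[1,2],R[0,2])),4),'force tool',(R.T@s['force']).round(2),'tq tool',(R.T@s['wrist_torque']).round(3))
E
python3 f.py; python3 look.py pics/p11.png "(.600,.0025,.0784,1.97)"
```

```text
[0.5601 0.0983 0.06  ] -1.1702 [-0.71  0.08 -0.49]Traceback (most recent call last):
  File "f.py", line 2, in <module>
    s=env.read_state();R=s['tool_rot'];print(s['time'].round(2),s['tcp_pos'].round(4),'yaw',round(float(np.arctan2(R[1,2],R[0,2])),4),'force tool',(R.T@s['force']).round(2),'tq tool',(R.T@s['wrist_torque']).round(3))
                                             ^^^^^^^^^^^^^^^
AttributeError: 'float' object has no attribute 'round'
```

View pics/p11.png

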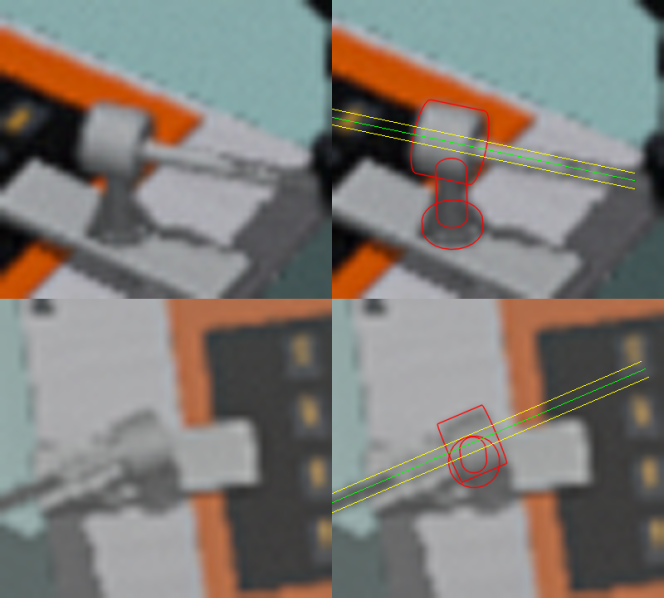

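The rod vanishes into the loop's near mouth at scene (150,148) in the crop, with no force. Continuing.

Request:
arm_command --increments "0 0 0.006 0 1;0 0 0.012 0 1;0 0 0.018 0 1;0 0 0.024 0 1;0 0 0.024 0 1;0 0 0.024 0 1"

```text
time: 12.95
tcp_pos: [0.5694, 0.0762, 0.0599]
tool_rot: [[-0.0, 0.921, 0.39], [0.0, 0.39, -0.921], [-1.0, -0.0, -0.0]]
force: [-0.4, 0.2, -0.5]
gripper_width: 0.0147
```

```bash
sed -i "s/s\['time'\].round(2)/round(float(s['time']),2)/" f.py; python3 f.py; python3 look.py pics/p12.png "(.600,.0025,.0784,1.97)"
```

```text
12.95 [0.5694 0.0762 0.0599] yaw -1.1703 force tool [ 0.54 -0.3  -0.36] tq tool [0.01  0.022 0.064]
[0.5694 0.0762 0.0599] -1.1703 [-0.41  0.21 -0.54]
```

View pics/p12.png

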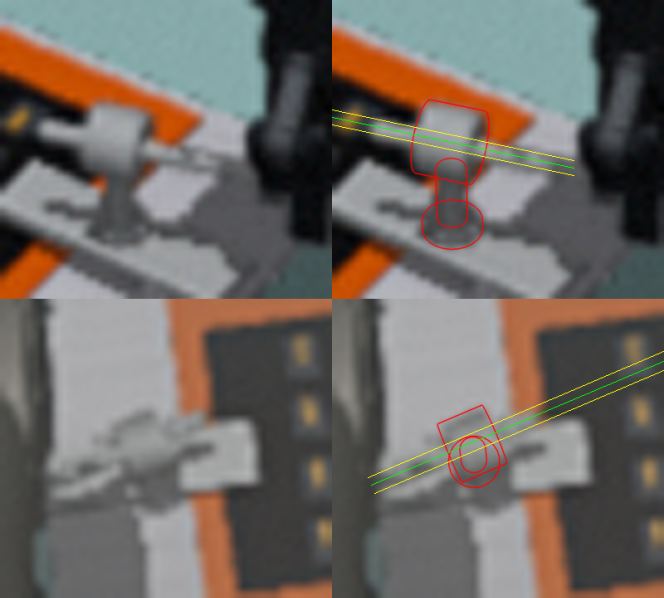

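```bash
cat > t.py <<'E'
from h import *
import sys
c=np.array([.600,.0025,.0784]);L=[]
N=int(sys.argv[1]) if len(sys.argv)>1 else 5
for i in range(N):
    s=env.read_state();R=s['tool_rot'];F=s['force'];T=s['wrist_torque'];p=s['tcp_pos']
    L.append(np.r_[R.T@F,R.T@T,-(T+np.cross(p-c,F))[2]]); eyes.get_image("top")
L=np.array(L);yaw=np.arctan2(R[1,2],R[0,2])
print(round(float(s['time']),2),p.round(4),'yaw',round(float(yaw),4),'F tool',L.mean(0)[:3].round(2),'T tool',L.mean(0)[3:6].round(3),'Teye',L[:,6].mean().round(3),L[:,6].std().round(3),'r',np.linalg.norm((c-p)[:2]).round(4), 'lat',(np.cross(np.array([np.cos(yaw),np.sin(yaw)]),(c-p)[:2])).round(4))
for ph in (4,6,8,12,16): 
    r=.0798;q=np.radians(ph);yw=yaw-q;print(ph,((R.T@(np.r_[c[:2]-r*np.array([np.cos(yw),np.sin(yw)]),p[2]]-p))).round(4))
E
python3 t.py
```

```text
13.55 [0.5694 0.0765 0.06  ] yaw -1.1696 F tool [ 0.47  0.21 -0.05] T tool [-0.002  0.019 -0.03 ] Teye 0.015 0.07 r 0.0801 lat -0.0007
4 [0.     0.0049 0.0005]
6 [0.     0.0076 0.0007]
8 [0.     0.0104 0.001 ]
12 [0.     0.0159 0.002 ]
16 [0.     0.0213 0.0034]t.py:9: DeprecationWarning: Arrays of 2-dimensional vectors are deprecated. Use arrays of 3-dimensional vectors instead. (deprecated in NumPy 2.0)
  print(round(float(s['time']),2),p.round(4),'yaw',round(float(yaw),4),'F tool',L.mean(0)[:3].round(2),'T tool',L.mean(0)[3:6].round(3),'Teye',L[:,6].mean().round(3),L[:,6].std().round(3),'r',np.linalg.norm((c-p)[:2]).round(4), 'lat',(np.cross(np.array([np.cos(yaw),np.sin(yaw)]),(c-p)[:2])).round(4))
```

Request:
arm_command --increments "0 0.0024 0.0002 2 1;0 0.0049 0.0005 4 1;0 0.0076 0.0007 6 1;0 0.0104 0.001 8 1;0 0.0104 0.001 8 1;0 0.0104 0.001 8 1"

```text
time: 14.2
tcp_pos: [0.5794, 0.0796, 0.0599]
tool_rot: [[-0.0, 0.966, 0.259], [-0.0, 0.259, -0.966], [-1.0, -0.0, 0.0]]
force: [0.3, -0.0, -0.5]
gripper_width: 0.0147
```

```bash
python3 -W ignore t.py
```

```text
14.4 [0.5792 0.0795 0.06  ] yaw -1.3092 F tool [0.53 0.58 0.28] T tool [-0.004  0.047 -0.01 ] Teye 0.042 0.04 r 0.0798 lat 0.0002
4 [-0.      0.0058  0.0002]
6 [-0.      0.0085  0.0004]
8 [-0.      0.0113  0.0007]
12 [-0.      0.0168  0.0017]
16 [-0.      0.0222  0.0031]
```

Request:
arm_command --increments "0 0.003 0.0001 2 1;0 0.0058 0.0002 4 1;0 0.0085 0.0004 6 1;0 0.0085 0.0004 6 1"

```text
time: 14.85
tcp_pos: [0.588, 0.0815, 0.0599]
tool_rot: [[0.0, 0.988, 0.155], [-0.0, 0.155, -0.988], [-1.0, -0.0, 0.0]]
force: [-0.6, -0.6, 0.8]
gripper_width: 0.0147
```

```bash
python3 -W ignore t.py
```

```text
15.05 [0.5876 0.0814 0.06  ] yaw -1.4138 F tool [ 0.48 -0.51  0.46] T tool [ 0.027  0.032 -0.034] Teye -0.014 0.064 r 0.0798 lat -0.0001
4 [-0.      0.0055  0.0002]
6 [-0.      0.0083  0.0005]
8 [-0.      0.011   0.0008]
12 [-0.      0.0165  0.0018]
16 [-0.      0.0219  0.0031]
```

Request:
arm_command --increments "0 0.0028 0.0001 2 1;0 0.0055 0.0002 4 1;0 0.0083 0.0005 6 1;0 0.0083 0.0005 6 1"

```text
time: 15.5
tcp_pos: [0.5962, 0.0822, 0.0599]
tool_rot: [[-0.0, 0.999, 0.05], [-0.0, 0.05, -0.999], [-1.0, -0.0, 0.0]]
force: [0.2, 0.0, -0.4]
gripper_width: 0.0149
```

```bash
python3 -W ignore t.py; python3 look.py pics/p13.png "(.600,.0025,.0784,1.85)"
```

```text
15.7 [0.5959 0.0822 0.06  ] yaw -1.5185 F tool [ 0.39 -0.48 -0.1 ] T tool [-0.053  0.025 -0.09 ] Teye -0.091 0.05 r 0.0798 lat -0.0001
4 [-0.      0.0055  0.0002]
6 [-0.      0.0083  0.0004]
8 [-0.      0.011   0.0008]
12 [-0.      0.0165  0.0018]
16 [-0.      0.0219  0.0031]
[0.5959 0.0822 0.06  ] -1.5186 [-1.5  -0.09 -1.93]
```

View pics/p13.png

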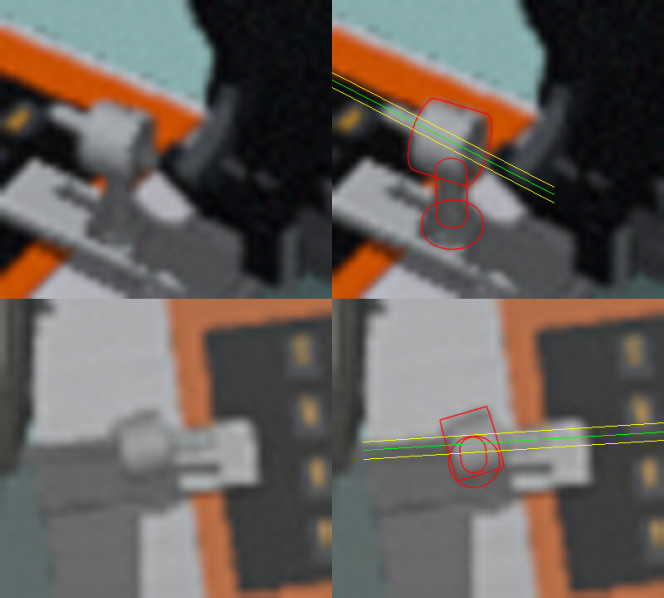

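Request:
arm_command --increments "0 0.0028 0.0001 2 1;0 0.0055 0.0002 4 1;0 0.0083 0.0004 6 1;0 0.011 0.0008 8 1;0 0.011 0.0008 8 1"

```text
time: 16.65
tcp_pos: [0.6074, 0.082, 0.0599]
tool_rot: [[0.0, 0.996, -0.089], [-0.0, -0.089, -0.996], [-1.0, 0.0, 0.0]]
force: [0.4, 0.3, -1.3]
gripper_width: 0.0148
```

```bash
sed -i 's/(4,6,8,12,16)/(2,3,4)/' t.py; python3 -W ignore t.py 6
```

```text
16.9 [0.607 0.082 0.06 ] yaw -1.6581 F tool [ 1.19  0.09 -0.71] T tool [-0.117  0.183  0.017] Teye -0.11 0.029 r 0.0798 lat -0.0001
2 [0.     0.0027 0.0001]
3 [0.     0.0041 0.0001]
4 [0.     0.0055 0.0002]
```

Request:
arm_command --increments "0 -0.0007 0 -0.5 1;0 -0.0014 0 -1 1;0 -0.0014 0 -1 1"

```text
time: 17.25
tcp_pos: [0.6055, 0.0821, 0.06]
tool_rot: [[0.0, 0.998, -0.07], [0.0, -0.07, -0.998], [-1.0, 0.0, -0.0]]
force: [1.2, 1.4, -1.2]
gripper_width: 0.0149
```

```bash
python3 -W ignore t.py 6|head -1
```

```text
17.5 [0.6056 0.0821 0.06  ] yaw -1.641 F tool [ 1.21  0.4  -0.74] T tool [-0.075  0.196  0.084] Teye -0.043 0.042 r 0.0798 lat 0.0
```

Request:
arm_command --increments "0 0.0028 0.0001 2 1;0 0.0055 0.0002 4 1;0 0.0055 0.0002 4 1"

```text
time: 17.85
tcp_pos: [0.6114, 0.0815, 0.06]
tool_rot: [[0.0, 0.99, -0.141], [-0.0, -0.141, -0.99], [-1.0, 0.0, 0.0]]
force: [-0.1, 0.5, -1.0]
gripper_width: 0.0151
```

```bash
python3 -W ignore t.py 4
```

```text
18.0 [0.6111 0.0815 0.06  ] yaw -1.7105 F tool [ 1.48  0.2  -0.87] T tool [-0.125  0.232  0.094] Teye -0.109 0.063 r 0.0798 lat 0.0001
2 [-0.      0.0028  0.    ]
3 [-0.      0.0042  0.0001]
4 [-0.      0.0056  0.0002]
```

Request:
arm_command --increments "0 0.002 0 1.5 1;0 0.0042 0.0001 3 1;0 0.0042 0.0001 3 1"

```text
time: 18.35
tcp_pos: [0.6155, 0.0808, 0.06]
tool_rot: [[0.0, 0.981, -0.192], [-0.0, -0.192, -0.981], [-1.0, 0.0, -0.0]]
force: [0.2, 0.6, -1.3]
gripper_width: 0.0148
```

```bash
python3 -W ignore t.py 3
```

```text
18.45 [0.6152 0.0808 0.06  ] yaw -1.7631 F tool [ 0.99  0.66 -0.88] T tool [-0.151  0.276  0.101] Teye -0.099 0.021 r 0.0798 lat 0.0
2 [0.     0.0028 0.    ]
3 [0.     0.0042 0.0001]
4 [0.     0.0056 0.0002]
```

Request:
arm_command --increments "0 0.002 0 1.5 1;0 0.0042 0.0001 3 1;0 0.0042 0.0001 3 1"

```text
time: 18.8
tcp_pos: [0.6195, 0.0799, 0.06]
tool_rot: [[0.0, 0.97, -0.244], [-0.0, -0.244, -0.97], [-1.0, 0.0, 0.0]]
force: [0.7, 0.9, -1.9]
gripper_width: 0.0146
```

```bash
python3 -W ignore t.py 3
```

```text
18.9 [0.6193 0.0799 0.06  ] yaw -1.8155 F tool [ 1.34  0.75 -0.91] T tool [-0.171  0.333  0.121] Teye -0.112 0.039 r 0.0798 lat -0.0
2 [-0.      0.0028  0.    ]
3 [-0.      0.0042  0.0001]
4 [-0.      0.0056  0.0002]
```

Request:
arm_command --increments "0 -0.0028 0 -2 1;0 -0.0056 0.0001 -4 1;0 -0.0083 0.0004 -6 1;0 -0.011 0.0008 -8 1;0 -0.0139 0.0012 -10 1;0 -0.0139 0.0012 -10 1"

```text
time: 19.55
tcp_pos: [0.6049, 0.082, 0.06]
tool_rot: [[-0.001, 0.998, -0.069], [0.0, -0.069, -0.998], [-1.0, -0.001, -0.0]]
force: [-0.6, -1.2, -0.9]
gripper_width: 0.0152
```

```bash
python3 -W ignore t.py 4|head -1
```

```text
19.7 [0.6056 0.082  0.06  ] yaw -1.6413 F tool [ 0.53 -0.06  0.25] T tool [0.004 0.033 0.006] Teye -0.001 0.055 r 0.0797 lat 0.0
```

Request:
arm_command --increments "0 0.0028 0.0001 2 1;0 0.0056 0.0002 4 1;0 0.0083 0.0004 6 1;0 0.011 0.0008 8 1;0 0.0139 0.0012 10 1;0 0.0139 0.0012 10 1"

```text
time: 20.35
tcp_pos: [0.6197, 0.0799, 0.0599]
tool_rot: [[0.0, 0.97, -0.244], [-0.0, -0.244, -0.97], [-1.0, 0.0, 0.0]]
force: [0.4, 0.1, -0.9]
gripper_width: 0.0149
```

```bash
python3 -W ignore t.py 4|head -1
```

```text
20.5 [0.6194 0.08   0.06  ] yaw -1.815 F tool [ 0.57  0.41 -0.16] T tool [-0.138  0.031  0.089] Teye -0.105 0.027 r 0.0798 lat -0.0001
```

Request:
arm_command --increments "0 0.002 0 1.5 1;0 0.0042 0.0001 3 1;0 0.0042 0.0001 3 1"

```text
time: 20.85
tcp_pos: [0.6236, 0.0787, 0.06]
tool_rot: [[0.0, 0.956, -0.294], [-0.0, -0.294, -0.956], [-1.0, 0.0, -0.0]]
force: [0.2, 1.3, -0.3]
gripper_width: 0.0146
```

```bash
python3 -W ignore t.py 3|head -1
```

```text
20.95 [0.6234 0.0788 0.06  ] yaw -1.8678 F tool [ 0.15  0.22 -1.01] T tool [-0.156  0.09   0.147] Teye -0.139 0.037 r 0.0799 lat -0.0
```

Request:
arm_command --increments "0 0.002 0 1.5 1;0 0.0042 0.0001 3 1;0 0.0042 0.0001 3 1"

```text
time: 21.3
tcp_pos: [0.6276, 0.0774, 0.06]
tool_rot: [[0.0, 0.939, -0.344], [-0.0, -0.344, -0.939], [-1.0, 0.0, -0.0]]
force: [-0.0, 0.3, 0.0]
gripper_width: 0.0151
```

```bash
python3 -W ignore t.py 3
```

```text
21.4 [0.6274 0.0775 0.06  ] yaw -1.9202 F tool [ 0.37  0.14 -0.4 ] T tool [-0.166  0.125  0.148] Teye -0.155 0.004 r 0.0798 lat -0.0001
2 [-0.      0.0027  0.0001]
3 [-0.      0.0041  0.0001]
4 [-0.      0.0055  0.0002]
```

Request:
arm_command --increments "0 0.002 0 1.5 1;0 0.0042 0.0001 3 1;0 0.0042 0.0001 3 1"

```text
time: 21.75
tcp_pos: [0.6315, 0.0759, 0.06]
tool_rot: [[0.0, 0.92, -0.392], [-0.0, -0.392, -0.92], [-1.0, 0.0, -0.0]]
force: [1.7, 0.5, -0.8]
gripper_width: 0.0149
```

```bash
python3 -W ignore t.py 3|head -1
```

```text
21.85 [0.6313 0.076  0.06  ] yaw -1.9725 F tool [ 0.57  0.86 -0.87] T tool [-0.171  0.133  0.163] Teye -0.102 0.061 r 0.0799 lat -0.0001
```

Request:
arm_command --increments "0 0.002 0 1.5 1;0 0.0042 0.0001 3 1;0 0.0042 0.0001 3 1"

```text
time: 22.2
tcp_pos: [0.6353, 0.0741, 0.06]
tool_rot: [[0.0, 0.898, -0.44], [-0.0, -0.44, -0.898], [-1.0, 0.0, -0.0]]
force: [1.2, 1.2, -0.4]
gripper_width: 0.0149
```

```bash
python3 -W ignore t.py 3
```

```text
22.3 [0.6351 0.0743 0.0599] yaw -2.0249 F tool [ 0.84  0.9  -0.96] T tool [-0.176  0.219  0.153] Teye -0.104 0.051 r 0.0799 lat -0.0001
2 [-0.      0.0027  0.0001]
3 [-0.      0.0041  0.0002]
4 [-0.      0.0055  0.0003]
```

Request:
arm_command --increments "0 0.002 0 1.5 1;0 0.0042 0.0001 3 1;0 0.0042 0.0001 3 1"

```text
time: 22.65
tcp_pos: [0.639, 0.0722, 0.06]
tool_rot: [[0.0, 0.874, -0.486], [-0.0, -0.486, -0.874], [-1.0, 0.0, 0.0]]
force: [1.0, 0.5, -1.2]
gripper_width: 0.0152
```

```bash
python3 -W ignore t.py 3|head -1
```

```text
22.75 [0.6389 0.0723 0.06  ] yaw -2.0772 F tool [ 0.71  0.76 -0.94] T tool [-0.182  0.239  0.199] Teye -0.122 0.044 r 0.0799 lat -0.0001
```

Request:
arm_command --increments "0 0.002 0 1.5 1;0 0.0042 0.0001 3 1;0 0.0042 0.0001 3 1"

```text
time: 23.1
tcp_pos: [0.6426, 0.07, 0.06]
tool_rot: [[0.0, 0.847, -0.532], [-0.0, -0.532, -0.847], [-1.0, 0.0, 0.0]]
force: [1.8, 1.0, -0.5]
gripper_width: 0.015
```

```bash
python3 -W ignore t.py 3
```

```text
23.2 [0.6425 0.0702 0.06  ] yaw -2.1296 F tool [ 0.56  0.79 -1.51] T tool [-0.167  0.29   0.193] Teye -0.104 0.027 r 0.0799 lat -0.0002
2 [0.     0.0026 0.0002]
3 [0.     0.004  0.0003]
4 [0.     0.0054 0.0003]
```

Request:
arm_command --increments "0 0.002 0 1.5 1;0 0.0041 0.0003 3 1;0 0.0041 0.0003 3 1"

```text
time: 23.55
tcp_pos: [0.6461, 0.0677, 0.06]
tool_rot: [[0.0, 0.818, -0.575], [0.0, -0.575, -0.818], [-1.0, 0.0, -0.0]]
force: [1.1, 0.9, -1.4]
gripper_width: 0.0149
```

```bash
python3 -W ignore t.py 3|head -1
```

```text
23.65 [0.6459 0.0678 0.06  ] yaw -2.182 F tool [ 1.29  0.79 -1.56] T tool [-0.159  0.39   0.219] Teye -0.096 0.027 r 0.0798 lat -0.0001
```

Request:
arm_command --increments "0 0.002 0 1.5 1;0 0.0041 0.0003 3 1;0 0.0041 0.0003 3 1"

```text
time: 24.0
tcp_pos: [0.6493, 0.0651, 0.06]
tool_rot: [[0.0, 0.787, -0.617], [0.0, -0.617, -0.787], [-1.0, 0.0, -0.0]]
force: [2.2, 2.0, -1.1]
gripper_width: 0.0147
```

```bash
python3 -W ignore t.py 3
```

```text
24.1 [0.6491 0.0652 0.06  ] yaw -2.2342 F tool [ 1.13  1.03 -2.84] T tool [-0.195  0.568  0.26 ] Teye -0.114 0.041 r 0.0797 lat -0.0
2 [ 0.      0.0027 -0.0001]
3 [ 0.      0.0041 -0.    ]
4 [0.     0.0055 0.0001]
```

Request:
arm_command --increments "0 -0.0028 0 -2 1;0 -0.0056 0.0001 -4 1;0 -0.0083 0.0004 -6 1;0 -0.011 0.0008 -8 1;0 -0.0139 0.0012 -10 1;0 -0.0139 0.0012 -10 1"

```text
time: 24.75
tcp_pos: [0.6364, 0.0729, 0.0599]
tool_rot: [[-0.001, 0.884, -0.468], [0.0, -0.468, -0.884], [-1.0, -0.001, 0.0]]
force: [0.1, -0.7, -0.4]
gripper_width: 0.0148
```

```bash
python3 -W ignore t.py 4|head -1; python3 look.py pics/p14.png "(.600,.0025,.0784,1.25)"
```

```text
24.9 [0.6371 0.0726 0.06  ] yaw -2.0602 F tool [0.66 0.1  0.46] T tool [-0.016  0.013 -0.024] Teye -0.008 0.04 r 0.0794 lat 0.0002
[0.6372 0.0726 0.06  ] -2.0603 [-0.16  0.61 -0.47]
```

View pics/p14.png

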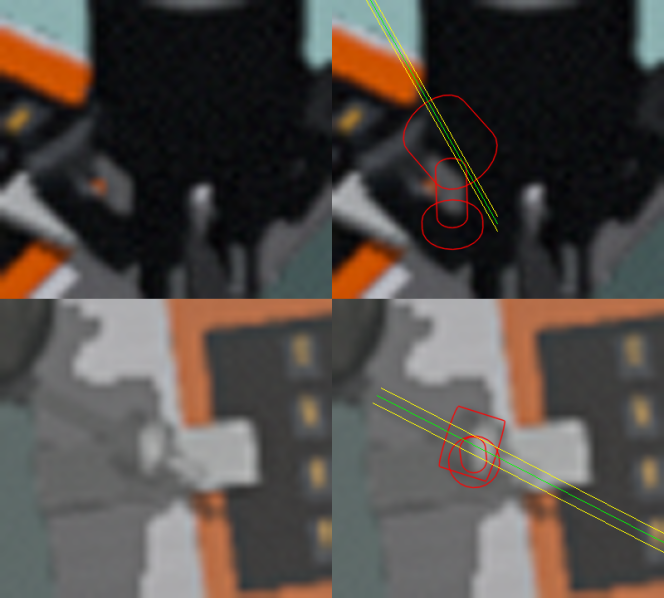

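Request:
arm_command --increments "0 0.0028 0 2 1;0 0.0056 0.0002 4 1;0 0.0083 0.0004 6 1;0 0.0109 0.0006 8 1;0 0.0137 0.0009 10 1;0 0.0137 0.0009 10 1"

```text
time: 25.95
tcp_pos: [0.6493, 0.065, 0.06]
tool_rot: [[0.0, 0.787, -0.617], [-0.001, -0.617, -0.787], [-1.0, 0.001, 0.0]]
force: [-0.3, -0.8, -0.5]
gripper_width: 0.0152
```

```bash
python3 -W ignore t.py 4
```

```text
26.1 [0.649  0.0653 0.06  ] yaw -2.234 F tool [0.68 1.07 0.83] T tool [-0.209 -0.098  0.296] Teye -0.124 0.05 r 0.0797 lat 0.0001
2 [ 0.      0.0028 -0.0001]
3 [ 0.      0.0042 -0.    ]
4 [0.     0.0056 0.0001]
```

Request:
arm_command --increments "0 0.002 0 1.5 1;0 0.0042 0 3 1;0 0.0042 0 3 1"

```text
time: 26.45
tcp_pos: [0.6524, 0.0626, 0.06]
tool_rot: [[0.0, 0.753, -0.658], [-0.0, -0.658, -0.753], [-1.0, 0.0, 0.0]]
force: [0.9, -3.0, -0.6]
gripper_width: 0.0149
```

```bash
python3 -W ignore t.py 3|head -1
```

```text
26.55 [0.6522 0.0628 0.0599] yaw -2.2868 F tool [0.31 2.31 1.2 ] T tool [-0.263 -0.137  0.37 ] Teye -0.078 0.048 r 0.0798 lat 0.0002
```

Request:
arm_command --increments "0 0.002 0 1.5 1;0 0.0042 0.0001 3 1;0 0.0042 0.0001 3 1"

```text
time: 26.9
tcp_pos: [0.6555, 0.0598, 0.06]
tool_rot: [[0.0, 0.718, -0.696], [-0.0, -0.696, -0.718], [-1.0, 0.0, 0.0]]
force: [0.7, -1.5, -0.9]
gripper_width: 0.015
```

```bash
python3 -W ignore t.py 3
```

```text
27.0 [0.6553 0.0601 0.0599] yaw -2.339 F tool [0.82 1.68 0.64] T tool [-0.262 -0.163  0.378] Teye -0.128 0.019 r 0.0799 lat 0.0002
2 [-0.      0.003   0.0001]
3 [-0.      0.0044  0.0002]
4 [-0.      0.0058  0.0003]
```

Request:
arm_command --increments "0 0.0025 0 1.5 1;0 0.0048 0.0002 3 1;0 0.0048 0.0002 3 1"

```text
time: 27.35
tcp_pos: [0.6587, 0.0566, 0.0599]
tool_rot: [[-0.0, 0.681, -0.733], [0.0, -0.733, -0.681], [-1.0, -0.0, 0.0]]
force: [-0.0, -0.9, -0.7]
gripper_width: 0.0147
```

```bash
python3 -W ignore t.py 3
```

```text
27.45 [0.6586 0.0568 0.0599] yaw -2.3913 F tool [0.89 1.02 0.52] T tool [-0.196 -0.1    0.191] Teye -0.115 0.039 r 0.0799 lat -0.0002
2 [-0.      0.0026  0.0001]
3 [-0.      0.004   0.0002]
4 [-0.      0.0054  0.0003]
```

Request:
arm_command --increments "0 0.002 0 1.5 1;0 0.0042 0.0002 3 1;0 0.0042 0.0002 3 1"

```text
time: 27.8
tcp_pos: [0.6615, 0.0533, 0.0599]
tool_rot: [[0.0, 0.641, -0.767], [0.0, -0.767, -0.641], [-1.0, -0.0, -0.0]]
force: [0.0, 0.0, -1.4]
gripper_width: 0.0149
```

```bash
python3 -W ignore t.py 3
```

```text
27.9 [0.6614 0.0536 0.0599] yaw -2.4438 F tool [1.02 0.36 0.22] T tool [-0.162  0.029  0.153] Teye -0.133 0.009 r 0.0798 lat -0.0003
2 [-0.      0.0025  0.0001]
3 [-0.      0.0039  0.0001]
4 [-0.      0.0053  0.0002]
```

Still running at about 0.12 N m; no stop yet.

Request:
arm_command --increments "0 0.002 0 1.5 1;0 0.0042 0.0002 3 1;0 0.0042 0.0002 3 1"

```text
time: 28.25
tcp_pos: [0.6641, 0.0499, 0.06]
tool_rot: [[0.0, 0.6, -0.8], [0.0, -0.8, -0.6], [-1.0, 0.0, -0.0]]
force: [1.2, 0.8, -2.1]
gripper_width: 0.015
```

```bash
python3 -W ignore t.py 3|head -1
```

```text
28.35 [0.664  0.0501 0.06  ] yaw -2.4962 F tool [ 1.41  0.74 -0.34] T tool [-0.164  0.071  0.158] Teye -0.106 0.054 r 0.0798 lat -0.0004
```

Request:
arm_command --increments "0 0.002 0 1.5 1;0 0.0042 0.0002 3 1;0 0.0042 0.0002 3 1"

```text
time: 28.7
tcp_pos: [0.6665, 0.0465, 0.06]
tool_rot: [[0.0, 0.558, -0.83], [0.0, -0.83, -0.558], [-1.0, 0.0, -0.0]]
force: [0.3, -0.1, -0.5]
gripper_width: 0.0151
```

```bash
python3 -W ignore t.py 3
```

```text
28.8 [0.6663 0.0467 0.06  ] yaw -2.5484 F tool [ 0.67  0.75 -0.19] T tool [-0.182  0.195  0.107] Teye -0.123 0.048 r 0.0797 lat -0.0004
2 [-0.      0.0024 -0.    ]
3 [-0.      0.0038  0.    ]
4 [-0.      0.0051  0.0001]
```

Request:
arm_command --increments "0 0.002 0 1.5 1;0 0.0041 0.0001 3 1;0 0.0041 0.0001 3 1"

```text
time: 29.15
tcp_pos: [0.6686, 0.0432, 0.06]
tool_rot: [[0.0, 0.514, -0.858], [0.0, -0.858, -0.514], [-1.0, -0.0, -0.0]]
force: [1.5, 1.1, -1.9]
gripper_width: 0.0154
```

```bash
python3 -W ignore t.py 3|head -1;python3 -c "
from h import *
print(env.read_state()['q'])"
```

```text
29.25 [0.6685 0.0433 0.06  ] yaw -2.6005 F tool [ 1.39 -0.15 -1.55] T tool [-0.358  0.269  0.033] Teye -0.37 0.048 r 0.0798 lat -0.0003
[-0.55418194  0.73453848  0.58530419  1.72203654 -0.51829557  0.84451972
 -0.76466711]
```

Request:
arm_command --increments "0 0.002 0 1.5 1;0 0.0041 0.0001 3 1;0 0.0041 0.0001 3 1"

```text
time: 29.6
tcp_pos: [0.6706, 0.0397, 0.06]
tool_rot: [[-0.0, 0.468, -0.884], [0.0, -0.884, -0.468], [-1.0, -0.0, -0.0]]
force: [0.3, 2.1, -0.2]
gripper_width: 0.0149
```

```bash
python3 -W ignore t.py 3
```

```text
29.7 [0.6705 0.0399 0.06  ] yaw -2.6529 F tool [ 0.55 -0.87 -1.34] T tool [-0.599  0.323 -0.171] Teye -0.669 0.07 r 0.0798 lat -0.0001
2 [-0.      0.0027  0.    ]
3 [-0.      0.0041  0.0001]
4 [-0.      0.0055  0.0002]
```

The stop showed after the first of those two steps (0.37 N m). I had queued the second step without waiting for the reading, and it took the torque to about 0.67 N m. Backing off at once.

Request:
arm_command --increments "0 -0.0028 0 -2 1;0 -0.0056 0.0001 -4 1;0 -0.0083 0.0004 -6 1;0 -0.011 0.0008 -8 1;0 -0.0139 0.0012 -10 1;0 -0.0166 0.0017 -12 1;0 -0.0194 0.0024 -14 1;0 -0.0222 0.003 -16 1;0 -0.0222 0.003 -16 1"

```text
time: 30.65
tcp_pos: [0.657, 0.0582, 0.0599]
tool_rot: [[-0.001, 0.696, -0.718], [0.0, -0.718, -0.696], [-1.0, -0.001, 0.0]]
force: [-0.7, -0.2, -1.2]
gripper_width: 0.0151
```

```bash
python3 -W ignore t.py 4
```

```text
30.8 [0.6575 0.0577 0.06  ] yaw -2.3744 F tool [0.78 0.06 0.2 ] T tool [-0.005  0.037  0.015] Teye -0.001 0.026 r 0.0796 lat -0.0002
2 [ 0.      0.0026 -0.0001]
3 [ 0.     0.004 -0.   ]
4 [0.     0.0054 0.    ]
```

Request:
arm_command --increments "0 0 -0.006 0 1;0 0 -0.015 0 1;0 0 -0.024 0 1;0 0 -0.024 0 1"

```text
time: 31.25
tcp_pos: [0.676, 0.0766, 0.0599]
tool_rot: [[0.001, 0.696, -0.718], [0.001, -0.718, -0.696], [-1.0, 0.0, -0.001]]
force: [0.6, -0.4, -1.3]
gripper_width: 0.0149
```

```bash
python3 -W ignore t.py 3|head -1
```

```text
31.35 [0.6749 0.0748 0.0598] yaw -2.3732 F tool [0.85 0.27 0.14] T tool [-0.023  0.027 -0.013] Teye 0.006 0.063 r 0.1041 lat -0.0
```

Request:
arm_command --increments "0 0 -0.01 0 1;0 0 -0.02 0 1;0 0 -0.03 0 1;0 0 -0.04 0 1;0 0 -0.05 0 1;0 0 -0.05 0 1"

```text
time: 32.0
tcp_pos: [0.7117, 0.1112, 0.0598]
tool_rot: [[0.001, 0.696, -0.718], [0.001, -0.718, -0.696], [-1.0, -0.0, -0.001]]
force: [0.3, 0.9, -0.1]
gripper_width: 0.0149
```

```bash
python3 -W ignore t.py 3|head -1;  python3 look.py pics/p15.png "(.600,.0025,.0784,.77)"
```

```text
32.1 [0.7106 0.1092 0.0598] yaw -2.3736 F tool [ 0.62 -0.35  0.11] T tool [0.006 0.004 0.015] Teye -0.047 0.054 r 0.1537 lat -0.0001
[0.7104 0.1087 0.0598] -2.3743 [-0.58 -1.09 -0.99]
```

View pics/p15.png

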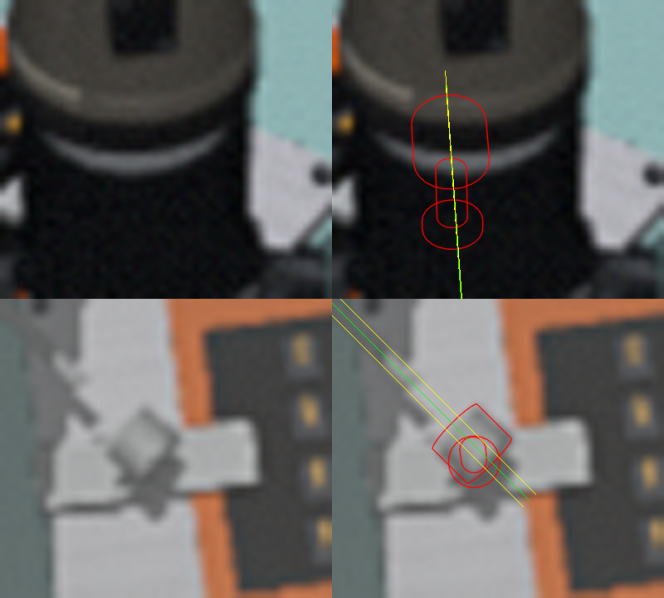

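Top view: the rod is out (tip at about (95,415) in the crop) and the loop at (145,440) is clear of it. Lifting and going back to the rest.

Request:
arm_command --increments "-0.015 0 -0.005 0 1;-0.03 0 -0.005 0 1;-0.03 0 -0.005 0 1"

```text
time: 32.85
tcp_pos: [0.7167, 0.1129, 0.0938]
tool_rot: [[0.006, 0.695, -0.719], [0.001, -0.719, -0.695], [-1.0, 0.003, -0.005]]
force: [-0.0, -0.4, -0.3]
gripper_width: 0.0152
```

```bash
python3 - <<'E'
from go import *
print(inc((.601,.298,.090),-1.9))
E
```

```text
(array([ 0.0033, -0.2136, -0.0453]), np.float64(-27.13), 'now', array([0.7167, 0.1129, 0.0938]), np.float64(-2.3736))
```

Request:
arm_command --increments "0 -0.04 -0.009 -5 1;0 -0.08 -0.018 -10 1;0 -0.12 -0.027 -16 1;0 -0.16 -0.036 -22 1;0 -0.2 -0.042 -27.1 1;0.001 -0.2136 -0.0453 -27.1 1;0.001 -0.2136 -0.0453 -27.1 1;0.001 -0.2136 -0.0453 -27.1 1;0.001 -0.2136 -0.0453 -27.1 1"

```text
time: 33.75
tcp_pos: [0.6002, 0.295, 0.0894]
tool_rot: [[0.001, 0.945, -0.328], [-0.001, -0.328, -0.945], [-1.0, 0.002, 0.001]]
force: [0.3, 0.0, -1.4]
gripper_width: 0.015
```

```bash
cat > lk2.py <<'E'
from ov import *
import sys
st=env.read_state();p=st['tcp_pos'];R=st['tool_rot'];yaw=np.arctan2(R[1,2],R[0,2]);print(p.round(4),yaw.round(4),st['force'].round(2),st['gripper_width'])
u=np.array([np.cos(yaw),np.sin(yaw),0]);o=p+[0,0,.0185]+.025*u;f=[]
for n,c in(("scene",(300,210,370,290)),("top",(150,150,220,230))):
    im=np.mean([eyes.get_image(n).astype(float) for _ in range(3)],0);i8=np.clip(im*1.3,0,255).astype(np.uint8)
    overlay(n,[(BAR,(*o,yaw),(0,255,255))],"pics/tmp.png",c,4,i8);A=cv2.imread("pics/tmp.png");overlay(n,[],"pics/tmp.png",c,4,i8);f.append(np.hstack([cv2.imread("pics/tmp.png"),A]))
cv2.imwrite(sys.argv[1],np.vstack(f)[:600])
E
python3 lk2.py pics/p16.png; python3 -c "
from go import *
print(inc((.601,.298,.0235),-1.9))"
```

```text
[0.6002 0.295  0.0894] -1.9048 [ 0.26  0.03 -1.35] 0.015001913080510658
(array([ 0.0655,  0.0016, -0.0016]), np.float64(-0.12), 'now', array([0.599, 0.297, 0.089]), np.float64(-1.9022))
```

View pics/p16.png

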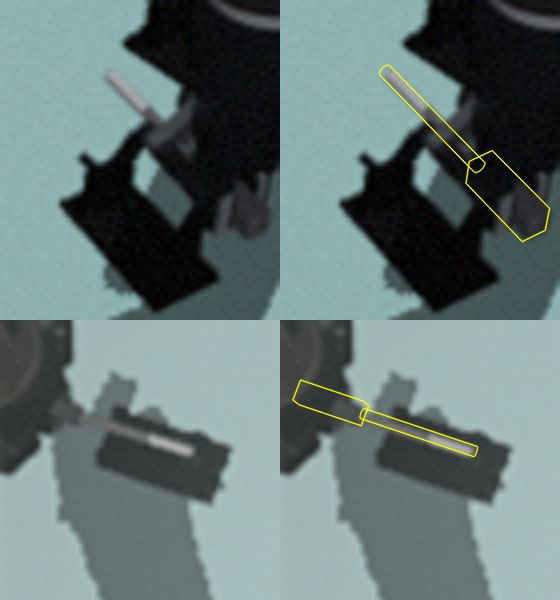

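The bar is aligned over the rest, with the overlay matching the rod in both views. Lowering.

Request:
arm_command --increments "0.02 0.0016 -0.0014 0 1;0.035 0.0016 -0.0014 0 1;0.05 0.0016 -0.0014 0 1;0.058 0.0016 -0.0014 0 1;0.064 0.0016 -0.0014 0 1;0.065 0.0016 -0.0014 0 1;0.065 0.0016 -0.0014 0 1;0.065 0.0016 -0.0014 0 1"

```text
time: 34.85
tcp_pos: [0.6009, 0.2988, 0.0245]
tool_rot: [[0.001, 0.946, -0.324], [0.001, -0.324, -0.946], [-1.0, 0.001, -0.001]]
force: [0.3, -0.1, -1.0]
gripper_width: 0.0147
```

```bash
python3 f.py; python3 lk2.py pics/p17.png
```

```text
34.85 [0.6009 0.2988 0.0245] yaw -1.901 force tool [ 1.02  0.35 -0.06] tq tool [-0.027 -0.002 -0.012]
[0.6009 0.2988 0.0245] -1.901 [ 0.35 -0.06 -1.02] 0.014739990323079924
```

View pics/p17.png

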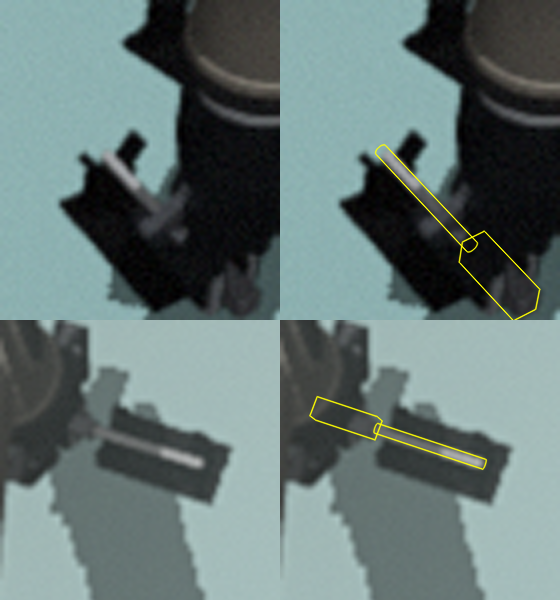

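Request:
arm_command --increments "0.0008 0 0 0 1;0.0014 0 0 0 1;0.0014 0 0 0 1"

```text
time: 35.45
tcp_pos: [0.6007, 0.2987, 0.0233]
tool_rot: [[0.0, 0.946, -0.324], [0.0, -0.324, -0.946], [-1.0, 0.0, -0.001]]
force: [-1.8, 0.3, 5.0]
gripper_width: 0.015
```

```bash
python3 f.py
```

```text
35.45 [0.6007 0.2987 0.0233] yaw -1.901 force tool [-5.05 -1.82  0.32] tq tool [ 0.055 -0.398 -0.269]
```

Resting lightly on the notches (5 N). Opening.

Request:
arm_command --increments "0 0 0 0 0.9;0 0 0 0 0.8;0 0 0 0 0.7;0 0 0 0 0.5;0 0 0 0 0.3;0 0 0 0 0.1;0 0 0 0 0;0 0 0 0 0;0 0 0 0 0;0 0 0 0 0"

```text
time: 36.45
tcp_pos: [0.6005, 0.2986, 0.0226]
tool_rot: [[0.0, 0.946, -0.324], [0.0, -0.324, -0.946], [-1.0, 0.0, -0.0]]
force: [0.2, 0.4, -0.9]
gripper_width: 0.0856
```

Request:
arm_command --increments "-0.02 0 0 0 0;-0.05 0 0 0 0;-0.09 0 0 0 0;-0.13 0 0 0 0;-0.16 0 0 0 0;-0.16 0 0 0 0;-0.16 0 0 0 0"

```text
time: 37.15
tcp_pos: [0.6007, 0.2988, 0.1832]
tool_rot: [[0.001, 0.946, -0.324], [0.001, -0.324, -0.946], [-1.0, 0.001, -0.001]]
force: [-0.3, 0.1, -0.8]
gripper_width: 0.0851
```

Request:
arm_command --increments "0 0 -0.04 0 0;0 0 -0.08 0 0;0 0 -0.12 0 0;0 0 -0.15 0 0;0 0 -0.15 0 0;0 0 -0.15 0 0;0 0 -0.15 0 0"

```text
time: 37.85
tcp_pos: [0.649, 0.4385, 0.1813]
tool_rot: [[-0.001, 0.945, -0.326], [-0.002, -0.326, -0.945], [-1.0, -0.001, 0.003]]
force: [-0.3, -0.7, 0.3]
gripper_width: 0.0854
```

```bash
python3 - <<'E'
from ov import *
o=[]
print(env.read_state()['force'].round(2),env.read_state()['time'])
for n,c in(("scene",(290,210,390,300)),("top",(140,140,240,230))):
    im=eyes.get_image(n);i8=np.clip(im*1.2,0,255).astype(np.uint8)
    overlay(n,[(BAR,(.593,.275,.042,-1.9),(0,255,255))],"pics/tmp.png",c,4,i8);A=cv2.imread("pics/tmp.png");overlay(n,[],"pics/tmp.png",c,4,np.clip(np.load(n+"0.npy")*1.2,0,255).astype(np.uint8));o.append(np.hstack([A,cv2.imread("pics/tmp.png")]))
cv2.imwrite("pics/p18.png",np.vstack(o)[:,:])
for q in("bar_mid","rest_top","bar_tip","bar_grip"):
    for n in("scene","top"): print(q,n,[(np.array(d['point'])*[512,384]).round(1).tolist() for d in eyes.pinpoint(n,q)[:3]])
show("scene","pics/p18s.png",None,1.5)
E
```

```text
[-0.32 -0.68  0.32] 37.85
bar_mid scene [[335.0, 258.7], [220.5, 155.8], [260.5, 210.5]]
bar_mid top [[184.2, 184.5]]
rest_top scene [[413.1, 238.5], [333.0, 259.6], [353.7, 213.7]]
rest_top top [[151.7, 235.2], [187.1, 180.2], [201.8, 228.2]]
bar_tip scene [[324.7, 247.8]]
bar_tip top [[260.2, 175.4], [199.7, 183.6]]
bar_grip scene [[355.2, 272.8]]
bar_grip top [[163.3, 174.5]]
```

View pics/p18.png

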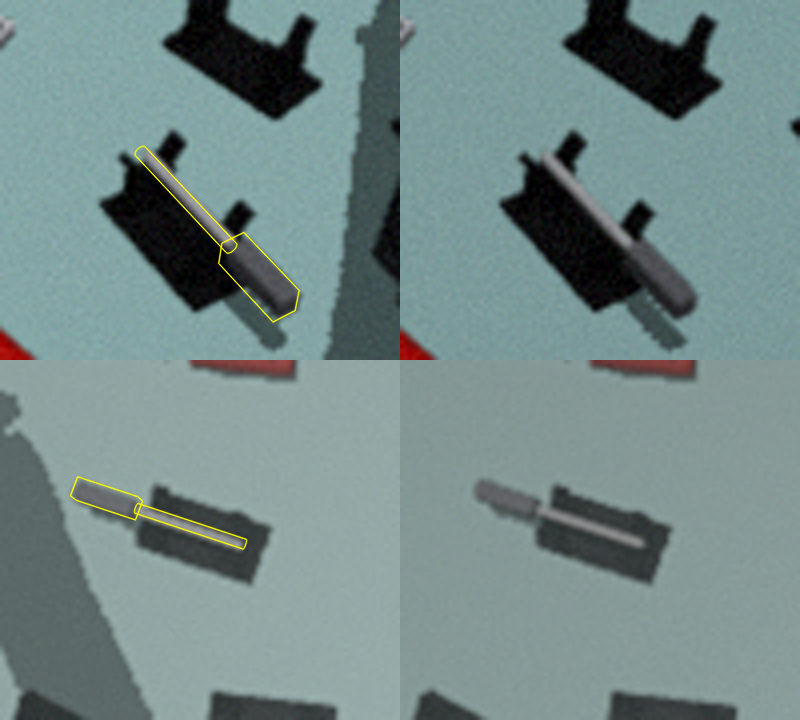

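View pics/p18s.png

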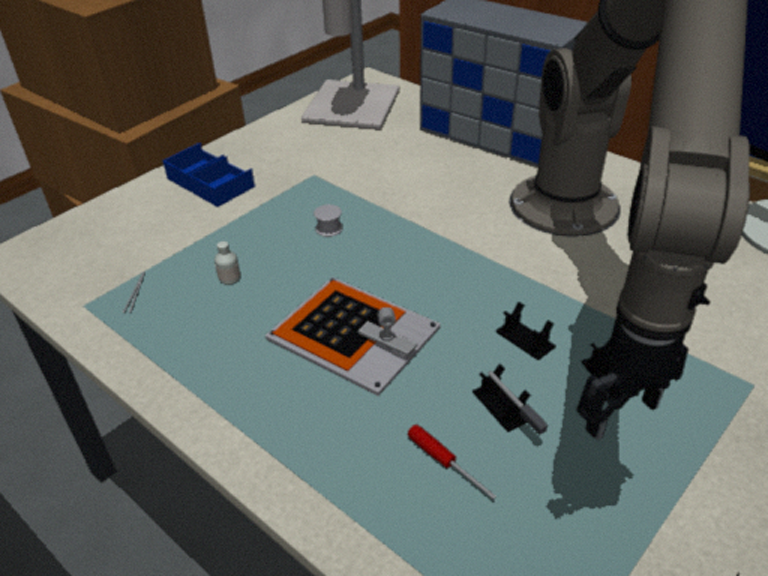

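The bar lies in both notches as at the start, with rod and handle at the same pixels. The eye is clear, the other things are in place, and the arm is free. Handing in.

```bash
python3 -c "
from station import order
print(order.job_done())"
```

```text
the job is handed in; nothing more can be done
None
```

The eye is home on the strap and the bar is back in its rest, but I overshot the torque at the stop, and that may have failed the run.

**What I did:** I took the bar from the farthest rest, slid it through the loop and turned the eye clockwise about 1.1 rad to a firm stop. I then drew the bar out, laid it back in both notches and handed the job in at about 38 s.

**Overshoot at the stop:** The eye ran at about 0.12 N m. The first 3° step at the stop read about 0.37 N m. I had already queued the next 3° step without waiting for that reading, and it took the estimate to about 0.67 N m (noise around ±0.05). That is above the 0.5 N m said to harm the eye and above the roughly 0.55 N m (75 N) fail limit. I backed off at once. I can't measure the bar–eye contact force directly, so I don't know whether the 75 N limit was passed.

**Last checks:**
- **Bar:** it lies in both notches at the same pixels as at the start, with the tip the same way round.
- **Eye and surroundings:** the loop is clear of the bar. By eye in the last scene picture, the spool, flux and driver have not moved; I did not measure them.
- **Arm:** it stands clear, with no contact force felt.
- **Collar:** I only felt it come home by the stop; the gap is too small for the cameras to confirm.
- **Networks:** their final point reports were scattered, with several false hits, so I relied on the picture comparison instead.

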